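Stow the plug gauge in its spring cradle

TASK

Put the chrome plug gauge away in the cradle of the open pocket: slide its long (GO) end in under the keeper strap with the other end held up, press it back gently against the spring plate, and let the short (NO-GO) end down behind the end stop so that the spring holds the gauge. Never ram the spring hard against the end of its travel or force the gauge's raised end down onto the stop; leave the gauge lying level with both ends fully home, and let the other things on the shelf lie where they are.

Things in the scene. Friction and masses are not known exactly. Their poses are not given: they have to be found in the camera images.
- gauge: Chrome thread plug gauge, 142 mm long, 0.29 to 0.57 kg: eight-sided aluminium handle, 84 long, 28 across flats, on each end a 4 mm neck (18 dia) and a threaded cylinder of 25 dia: GO 30 long at -x, NO-GO 20 long at +x. Origin on the axis at mid-handle, 14 above the mat as it lies on a flat of the handle. x along the axis, z up as it lies. To be gripped across the handle's flats.
- gauge_go (a point): Centre of the flat end face of the GO (longer) cylinder, on the axis, 76 mm from the gauge's origin towards its -x.
- gauge_nogo (a point): Centre of the flat end face of the NO-GO (shorter) cylinder, on the axis, 66 mm from the gauge's origin towards its +x. Between spring and stop the gauge is pinched and may hang a few mm high by friction: press it down onto the saddle's floor before letting go.
- shelf: Rubber-matted steel shelf with the pocket, fixed; 440 (x) by 660 mm (y), mat top 52 mm above its origin (middle of underside). A steel flap 220 by 110 mm lies right back on the mat on the pocket's +y side, its hinge 8 mm high along the pocket's edge; leave it.
- pocket (a point): Middle of the open-topped pocket (228 mm in x, 110 in y, 46 deep), at the axis height of a stowed gauge: 23 mm above its floor, 23 below the mat top; axes as the shelf's. The cradle lies along x, centred in y, screwed down through slots: it stands up to 9 mm either way along x from the three nominal points below, all alike; how far is not reported, only felt or seen.
- plate_nominal (a point): Nominal centre of the spring plate's face, on the axis, 61 mm to -x of the pocket point (true: +-9 mm in x). The plate faces +x, is 27 mm square, from 11.5 below to 15.5 above the axis. It yields towards -x: 5 N at first touch, then 1.2 N more per mm up to 9 mm (16 N), where it stops dead. A stowed gauge keeps it pressed 4.5 mm; to clear the stop press to about 15 N while tilted.
- strap_nominal (a point): Nominal middle of the keeper strap's underside (9 mm wide in x), 19 mm above the axis, 6.5 mm to +x of the plate's face (true: +-9 mm in x). Under it the GO end's channel: floor 12.5 below the axis, cheeks 30 mm apart, flaring and open above from 12 to 20 mm in front of the plate. The GO end goes in under the strap only tilted: GO end low, NO-GO end raised 7 to 9 degrees.
- stop_nominal (a point): Nominal top edge of the end stop, on the axis, 137.5 mm to +x of the plate's face (true: +-9 mm in x); its face looks to -x, 8 mm thick. Before it the NO-GO end's saddle: 12.5 mm long, floor 12.5 below the axis, 30 mm wide, flaring above the axis. Between channel mouth and saddle (105 mm) only a base 4 mm thick lies on the pocket floor, so fingers have room beside the handle.
- ring_gauge: Blued steel ring gauge, 62 mm outside diameter, 20 mm high, lying flat beyond the pocket; bystander. Origin at the middle of its underside.
- thread_cap: Yellow plastic thread cap, 48 mm in diameter at its flange, 26 mm high, beyond the pocket; bystander. Origin at the middle of its underside.
- dial_indicator: Rubber-gripped dial indicator lying face up on the -y side of the shelf: case 61 mm in diameter, 24 mm high, stem and tip out to 72 mm along its +x, crown to 43 mm along -x; bystander. Origin at the middle of the case's underside.
- steel_rule: Stainless steel rule, 150 mm by 22 mm by 2 mm, lying flat between robot and pocket, long along its y; bystander. Origin at the middle of its underside.
Things that resemble listed ones, but are neither listed nor needed, are in the scene too. Of the things like the gauge, leave any that is turquoise or yellow; of the rest the smaller one is meant.

How it is judged:
On the way:
1. the GO end is in under the keeper strap while the NO-GO end is still held up above the end stop (x of gauge_go in the frame of pocket between -0.084 and -0.045 m and z of gauge_go in the frame of pocket below 0.008 m and y of gauge_go in the frame of pocket between -0.006 and 0.006 m and z of gauge_nogo in the frame of pocket above 0.008 m), for 0.1 s.
At the end, for the whole second after the job is handed in: The gauge lies still and level in the cradle, GO end towards the pocket's -x end under the strap: GO end face 52 to 78 mm to the -x side of the pocket's middle, both end faces within 5 mm of the pocket's centre line in y and within 3 mm of the stowed axis height (x of gauge_go in the frame of pocket between -0.078 and -0.052 m and y of gauge_go in the frame of pocket between -0.005 and 0.005 m and y of gauge_nogo in the frame of pocket between -0.005 and 0.005 m and z of gauge_go in the frame of pocket between -0.003 and 0.003 m and z of gauge_nogo in the frame of pocket between -0.003 and 0.003 m and linear speed of gauge below 0.01 m/s); the robot touches nothing.
It fails at once if the gauge is forced: while its NO-GO end is still up over the pocket, it is pressed against the spring plate, cradle or pocket with more than 20 N (contact force between gauge and shelf above 20 N and horizontal distance between gauge and pocket below 0.07 m and z of gauge_nogo in the frame of pocket above 0.004 m).
It fails at once if the ring gauge is shifted by more than 15 mm (distance of ring_gauge from where it was at the start of the episode above 0.015 m).
It fails at once if the thread cap is shifted by more than 15 mm (distance of thread_cap from where it was at the start of the episode above 0.015 m).
It fails at once if the dial indicator is shifted by more than 15 mm (distance of dial_indicator from where it was at the start of the episode above 0.015 m).
It fails at once if the rule is shifted by more than 15 mm (distance of steel_rule from where it was at the start of the episode above 0.015 m).
It also fails if it takes over 58 s, if anything falls off the work surface, if the arm or the gripper's body presses on something with over 40 N, if the wrist force passes 120 N, or if a joint passes its speed limit or range.

ROBOT

A 7-joint arm with a two-finger parallel gripper is mounted at the origin on the work surface. World frame = base frame: x ahead of the robot, y to its left, z up, the work surface at z = 0. Lengths are in m, angles in rad, forces in N, time in s.
With the tool pointing down it reaches from about 0.425 to 0.925 m from the base axis. Payload 6.8 kg.
Tool frame: the origin (TCP) lies midway between the tips of the shut fingers; the grasp point (between the pads) lies 19 mm behind it; x points along the fingers, z is the direction in which the jaws open and shut, and the axes are right-handed (so a half turn about x gives the same grasp; the last joint's range is limited). The gripper opens to 85 mm and grips with 20 to 120 N. Pads are 22 mm wide; open, the fingers measure 114 mm over their backs; the gripper's body (76 mm by 85 mm) begins 54 mm behind the grasp point. The pads swing forward as they close: fully open they stand 13 mm farther back than shut.
Start: joints at [1.191, 0.477, 0.022, 1.555, -0.011, 1.109, -0.083], TCP at [0.181, -0.65, 0.231] pointing down, gripper open.
Joint ranges: [-2.96, 2.96], [-0.34, 2.1], [-1.41, 1.46], [0.24, 2.44], [-1.37, 4.51], [0.17, 1.92], [-2.96, 2.96]. Speed limits (rad/s): [2.39, 2.39, 3.14, 3.14, 3.14, 3.14, 3.14].

INTERFACE

Orientations are given as a unit quaternion [w, x, y, z].
In Python, from station import bot gives the robot as it stands. The module is installed in compiled form; this text tells all that it offers.
- The arm moves only by the shell command python3 -m jog 'ROWS' [FORCE]. ROWS is text: rows parted by semicolons, each of 7 numbers parted by spaces: the shift along the tool's x, y, z in mm, then the turn, a rotation vector about the tool's x, y, z in units of 6 degrees (1.0 is 6 degrees), then the finger opening in mm, from 0 to 85.4. A call has 1 to 5 rows; each row shifts and turns the commanded pose from where the row before left it, along the tool's axes as they then stand; what a row does not reach is not made up. A row lasts 1/10 s, in which the tool goes at most 50 mm and 8.59 degrees, less where a joint would pass 70% of its speed; a pose out of reach is approached as far as the arm can. A call with a gripper value outside its range is refused whole. The fingers move at their own pace and stop on an object; FORCE is the grip in N (left out, the last holds). Time passes only in rows, so rows that do not move let the fingers close. It gives the time, the measured TCP pose, the force and the opening at its end, in the units of the state.
- bot.get_obs(): the state, without advancing time (a new reading comes with each control period).
- bot.read_camera(name): name is "scene" or "side" or "wrist"; returns (picture, depth): 480x640x3 uint8, red, green, blue; 480x640 float32, m along the optical axis (not along the pixel's ray), 0 where there is no reading.
- bot.calibration(name): a dict with "fx", "fy", "cx", "cy" (pixels), "T" (4x4, takes a point from camera to world coordinates). Camera axes: x right, y up, looking along -z (the intrinsics and any distortion apply to the point x, -y, -z); pixel columns grow to the right and rows downward; lengths in m; the calibration is good to about 2 mm. A picture is of the moment at which its call begins: read the wrist's pose just before it. calibration takes no time and is no camera call; for the wrist camera it gives the pose at the moment of the call.
- bot.hand_in(): hands the job in, once; it reports no verdict.
The state is a dict: "t": time; "q": joint angles; "joint_vel": joint speeds; "joint_torque": joint torques, N m; "eef_pos": TCP position; "tool_rot": TCP orientation; "contact_force": force on the tool from outside, world axes, zero at the start; "torque": the same for the moment, N m; "gripper_width": opening from 0.0 (shut) to 1.0 (fully open).
Only numpy, scipy, OpenCV 4.12 (cv2) and the standard library are available. Lean on these libraries where they do the work, as an engineer would, in place of code of your own. Each camera call takes 0.05 s, during which the arm holds its last target.

## Working session

There is one attempt and no reset: what is moved stays moved. The work goes in short steps, Python scripts to look and compute and a shell command to move; the robot and the scene stay as the last step left them, time stands still between calls to the robot, and variables do not carry over. Pictures are saved under pics/ and viewed, and the job is handed in when it is done.

```bash
mkdir -p pics; ls; cat > h.py <<'E'
import numpy as np, cv2
from station import bot
from scipy.spatial.transform import Rotation as R
def grab(n,tag):
    C=bot.calibration(n); p,d=bot.read_camera(n)
    cv2.imwrite(f'pics/{tag}.png',p[:,:,::-1]); np.savez(f'pics/{tag}.npz',p=p,d=d,T=C['T'],K=[C['fx'],C['fy'],C['cx'],C['cy']])
    return p,d,C
def load(tag):
    return np.load(f'pics/{tag}.npz')
def ray(L,u,v):
    fx,fy,cx,cy=L['K']; T=L['T']
    d=np.array([(u-cx)/fx,-(v-cy)/fy,-1.0]); return T[:3,3],T[:3,:3]@d
def atz(L,u,v,z):
    o,d=ray(L,u,v); return o+d*(z-o[2])/d[2]
def pt(L,u,v,r=1):
    d=L['d'][int(v)-r:int(v)+r+1,int(u)-r:int(u)+r+1]; d=d[d>0]
    o,w=ray(L,u,v); return o+w*np.median(d)
def proj(L,P):
    fx,fy,cx,cy=L['K']; T=L['T']; c=T[:3,:3].T@(np.asarray(P)-T[:3,3])
    return cx+fx*c[0]/-c[2], cy+fy*(-c[1])/-c[2]
def tri(L1,uv1,L2,uv2):
    o1,d1=ray(L1,*uv1);o2,d2=ray(L2,*uv2)
    d1=d1/np.linalg.norm(d1);d2=d2/np.linalg.norm(d2)
    A=np.stack([d1,-d2],1);s=np.linalg.lstsq(A,o2-o1,rcond=None)[0]
    a=o1+s[0]*d1;b=o2+s[1]*d2
    return (a+b)/2,np.linalg.norm(a-b)
def crop(tag,x0,y0,x1,y1,k,out):
    p=cv2.imread(f'pics/{tag}.png')[y0:y1,x0:x1]; cv2.imwrite(f'pics/{out}.png',cv2.resize(p,None,fx=k,fy=k,interpolation=cv2.INTER_CUBIC))
E
python3 - <<'E'
from h import *
np.set_printoptions(precision=4,suppress=True)
for n in ['scene','side','wrist']:
    p,d,C=grab(n,n+'0'); print(n,C)
print(bot.get_obs())
E
```

```text
pics
scene {'fx': 528.7524421944961, 'fy': 528.7524421944961, 'cx': 322.4500376363847, 'cy': 239.36167939515246, 'T': array([[ 0.6318, -0.5002,  0.5922,  1.2387],
       [ 0.7751,  0.395 , -0.4932, -0.7216],
       [ 0.0127,  0.7706,  0.6372,  0.8688],
       [ 0.    ,  0.    ,  0.    ,  1.    ]])}
side {'fx': 611.9773764775998, 'fy': 611.9773764775998, 'cx': 317.32766809955194, 'cy': 247.62279791293315, 'T': array([[-0.9257,  0.2708, -0.2643,  0.0413],
       [-0.3781, -0.6876,  0.6199,  0.9187],
       [-0.0139,  0.6737,  0.7388,  1.2523],
       [ 0.    ,  0.    ,  0.    ,  1.    ]])}
wrist {'fx': 385.82968405378114, 'fy': 385.82968405378114, 'cx': 323.07593197520816, 'cy': 244.42830045616603, 'T': array([[ 0.2671,  0.9166,  0.2976,  0.2566],
       [-0.9637,  0.2547,  0.0803, -0.6297],
       [-0.0022, -0.3082,  0.9513,  0.3728],
       [ 0.    ,  0.    ,  0.    ,  1.    ]])}
{'t': 0.15, 'q': array([ 1.1909,  0.4776,  0.0224,  1.5562, -0.0115,  1.1093, -0.0831]), 'joint_vel': array([ 0.001 , -0.001 ,  0.0012, -0.0028,  0.0001, -0.0004, -0.0002]), 'joint_torque': array([  0.0031, -59.6926,   1.6101, -28.1488,   0.0126,   0.0064,
        -0.    ]), 'eef_pos': array([ 0.1811, -0.6498,  0.2305]), 'tool_rot': array([ 0.5627,  0.4279,  0.5636, -0.4274]), 'contact_force': array([-0.7297,  0.201 , -0.4667]), 'torque': array([ 0.0418, -0.0067,  0.0036]), 'gripper_width': 1.0038798498894408}
```

View pics/scene0.png

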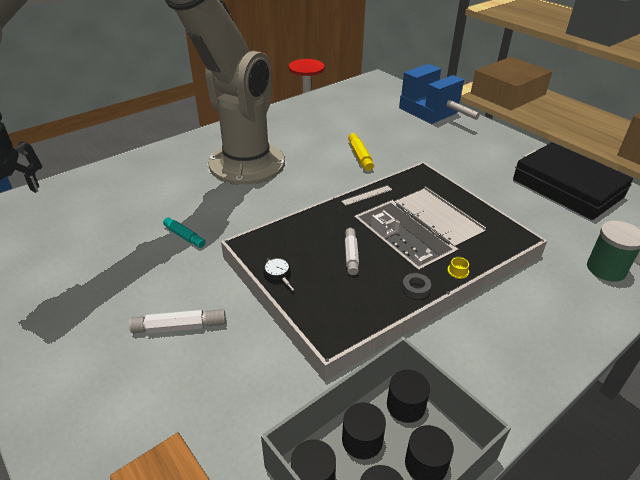

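View pics/side0.png

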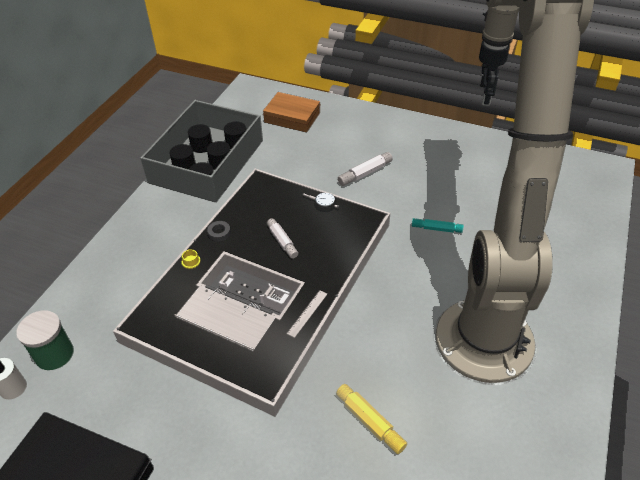

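View pics/wrist0.png

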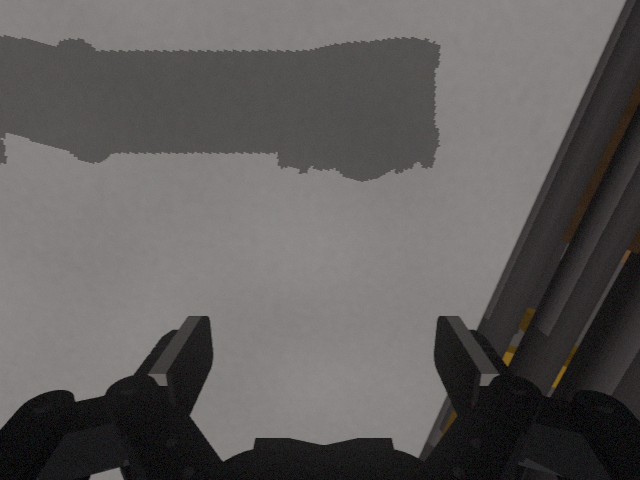

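The smaller silver gauge lies on the mat (scene ≈(351,251), side ≈(282,238)). The larger silver one is on the table, and the pocket is at scene ≈(405,230). I'll enlarge these.

```bash
python3 - <<'E'
from h import *
crop('scene0',330,170,470,290,5.5,'sc1')
crop('side0',190,200,340,320,5,'si1')
E
```

```text
(no output)
```

View pics/sc1.png

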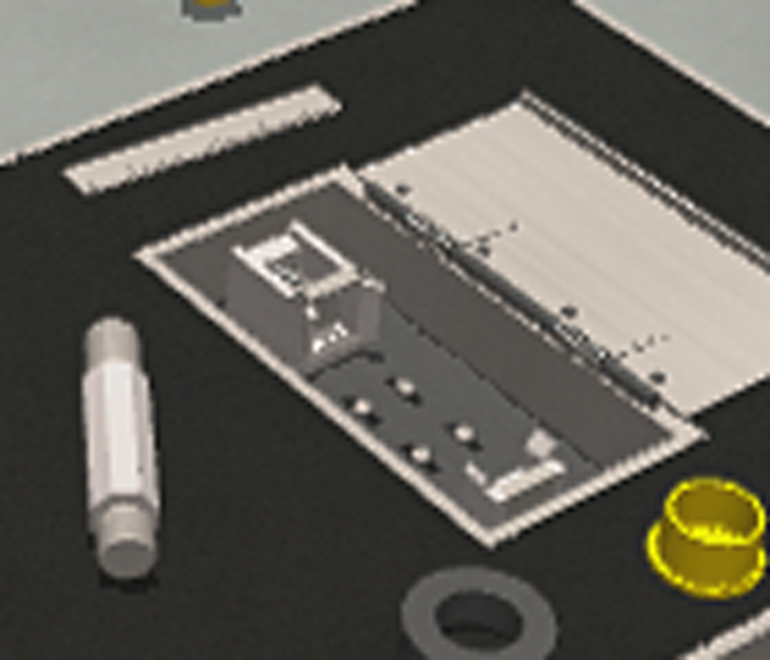

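View pics/si1.png

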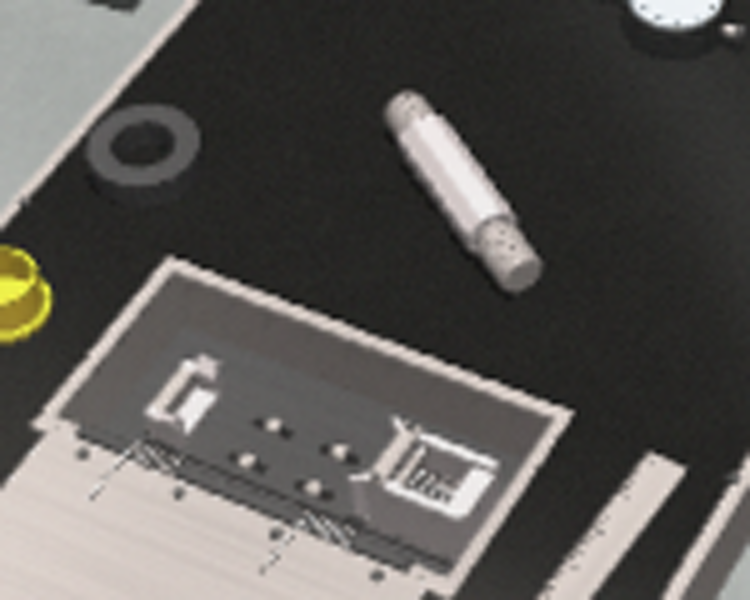

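```bash
python3 - <<'E'
from h import *
np.set_printoptions(precision=4,suppress=True)
a=load('scene0');b=load('side0')
A=lambda u,v:(330+u/5.5,170+v/5.5)
B=lambda u,v:(190+u/5,200+v/5)
for n,p,q in [('near-y',(140,255),(570,412)),('near+y',(345,168),(455,597)),('far+y',(705,435),(38,425)),('far-y',(490,545),(172,260))]:
    print(n,*tri(a,A(*p),b,B(*q)), atz(a,*A(*p),.052),atz(b,*B(*q),.052),pt(a,*A(*p)))
# gauge ends (top silhouettes)
for n,p in [('go_end',(112,335)),('mid',(120,430)),('nogo',(125,520))]: print(n,pt(a,*A(*p)),atz(a,*A(*p),.08))
for n,p in [('go',(495,240)),('mid',(458,175)),('nogo',(408,108))]: print(n,pt(b,*B(*p)),atz(b,*B(*p),.08))
E
```

```text
near-y [0.4583 0.0349 0.0516] 0.00340472609974034 [0.4603 0.0353 0.052 ] [0.457  0.0339 0.052 ] [0.4626 0.0331 0.0544]
near+y [0.4661 0.1604 0.0507] 0.00552352740835301 [0.4698 0.1604 0.052 ] [0.4636 0.1594 0.052 ] [0.4691 0.1612 0.0512]
far+y [0.706 0.141 0.051] 0.0044916767475598205 [0.7083 0.1415 0.052 ] [0.7035 0.1405 0.052 ] [0.7085 0.1412 0.0522]
far-y [0.6958 0.0163 0.0506] 0.0040056050628570344 [0.6984 0.0162 0.052 ] [0.6934 0.0162 0.052 ] [0.6997 0.0144 0.054 ]
go_end [ 0.519  -0.0355  0.0763] [ 0.5224 -0.0387  0.08  ]
mid [ 0.5731 -0.0793  0.0812] [ 0.572  -0.0783  0.08  ]
nogo [ 0.6131 -0.1119  0.0776] [ 0.615  -0.1138  0.08  ]
go [ 0.5295 -0.0388  0.0774] [ 0.5285 -0.0368  0.08  ]
mid [ 0.5665 -0.0737  0.0781] [ 0.5656 -0.0721  0.08  ]
nogo [ 0.6133 -0.1109  0.0763] [ 0.6115 -0.1077  0.08  ]
```

```bash
cat >> h.py <<'E'
def tool():
    o=bot.get_obs(); w=o['tool_rot']; return o['eef_pos'],R.from_quat([w[1],w[2],w[3],w[0]]),o
def goal(pos,Rg,n=None):
    """shift (mm, current tool axes) and turn (units 6deg, tool axes) to goal"""
    p,r,o=tool(); d=r.inv().apply(np.asarray(pos)-p)*1000; t=(r.inv()*Rg).as_rotvec()*180/np.pi/6
    return d,t
def down(yaw,tilt=0,roll=0):
    """tool x down, tool y along horizontal heading yaw(deg) ; tilt deg: raises -y? see axes"""
    c,s=np.cos(np.radians(yaw)),np.sin(np.radians(yaw))
    x=np.array([0,0,-1.]);y=np.array([c,s,0]);z=np.cross(x,y)
    return R.from_matrix(np.stack([x,y,z],1))
E
python3 - <<'E'
from h import *
np.set_printoptions(precision=3,suppress=True)
p,r,o=tool();print(p,o['q']);print(r.as_matrix())
C=bot.calibration('wrist')['T'];print('cam in tool',r.inv().apply(C[:3,3]-p)*1000);print(r.inv().as_matrix()@C[:3,:3])
for yaw in (-40,140): print(goal([.569,-.075,.25],down(yaw)))
E
```

```text
[ 0.181 -0.65   0.231] [ 1.191  0.478  0.022  1.556 -0.011  1.109 -0.083]
[[-0.     0.963  0.268]
 [ 0.001  0.268 -0.963]
 [-1.    -0.    -0.001]]
cam in tool [-142.431   78.098    0.751]
[[ 0.001  0.308 -0.951]
 [-0.001  0.951  0.308]
 [ 1.     0.001  0.001]]
(array([ -18.892,  527.995, -449.572]), array([ 9.262, -0.012,  0.008]))
(array([ -18.892,  527.995, -449.572]), array([-20.738,  -0.009,  -0.014]))
```

```bash
python3 -m jog '-2 35 -30 0 0 0 85;-2 35 -30 0 0 0 85;-2 35 -30 0 0 0 85;-2 35 -30 0 0 0 85;-2 35 -30 0 0 0 85'; python3 -m jog '-2 35 -30 0 0 0 85;-2 35 -30 0 0 0 85;-2 35 -30 0 0 0 85;-2 35 -30 0 0 0 85;-2 35 -30 0 0 0 85';python3 -m jog '0 35 -30 0 0 0 85;0 35 -30 0 0 0 85;0 35 -30 0 0 0 85;0 35 -30 0 0 0 85;0 35 -30 0 0 0 85'; python3 - <<'E'
from h import *
np.set_printoptions(precision=3,suppress=True)
print(tool()[2]['q'])
print(goal([.569,-.075,.25],down(-40)))
E
```

```text
t: 0.65
eef_pos: [0.3102, -0.457, 0.2412]
tool_rot: [0.563, 0.428, 0.563, -0.428]
contact_force: [0.6, -0.7, 0.0]
gripper_width: 0.999
t: 1.15
eef_pos: [0.4384, -0.2656, 0.2514]
tool_rot: [0.563, 0.428, 0.563, -0.428]
contact_force: [0.7, 0.3, 1.0]
gripper_width: 0.999
t: 1.65
eef_pos: [0.5668, -0.0743, 0.2512]
tool_rot: [0.563, 0.428, 0.563, -0.428]
contact_force: [0.7, -0.2, -0.0]
gripper_width: 0.995
[ 0.284  0.31  -0.325  1.767  0.111  1.082 -1.378]
(array([1.219, 1.965, 1.32 ]), array([9.26 , 0.002, 0.001]))
```

```bash
python3 -m jog '0 0 0 1.32 0 0 85;0 0 0 1.32 0 0 85;0 0 0 1.32 0 0 85;0 0 0 1.32 0 0 85;0 0 0 1.32 0 0 85'; python3 -m jog '0 0 0 1.33 0 0 85;0 0 0 1.33 0 0 85;0 0 0 0 0 0 85';python3 - <<'E'
from h import *
np.set_printoptions(precision=3,suppress=True)
print(tool()[2]['q'])
grab('wrist','w1')
E
```

```text
t: 2.15
eef_pos: [0.5659, -0.0758, 0.251]
tool_rot: [-0.383, -0.594, -0.383, 0.594]
contact_force: [-0.4, 0.6, -0.1]
gripper_width: 0.995
t: 2.45
eef_pos: [0.5659, -0.0758, 0.2511]
tool_rot: [-0.299, -0.641, -0.299, 0.641]
contact_force: [0.0, -0.3, -0.8]
gripper_width: 0.996
[ 0.156  0.296 -0.163  1.778  0.054  1.073 -2.296]
```

View pics/w1.png

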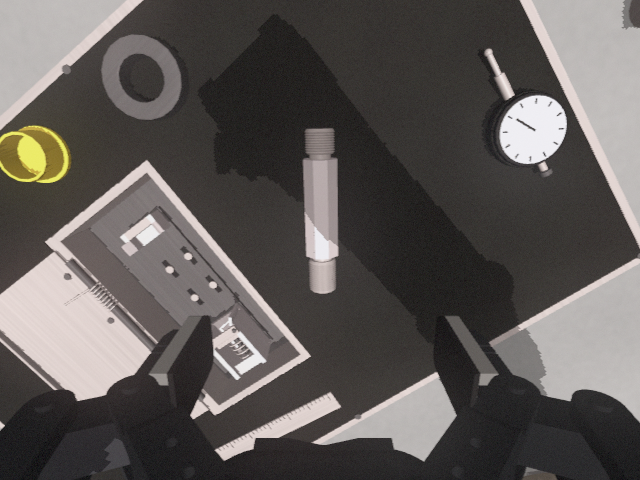

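Wrist picture: the gauge stands upright in the frame, NO-GO end face at the top ≈(319,128), GO end at the bottom ≈(322,293), with the handle over v 158–260. I'll enlarge it to measure the parts.

```bash
python3 - <<'E'
from h import *
crop('w1',270,115,370,305,4,'w1g')
crop('w1',60,140,320,420,2.8,'w1p')
E
```

```text
(no output)
```

View pics/w1g.png

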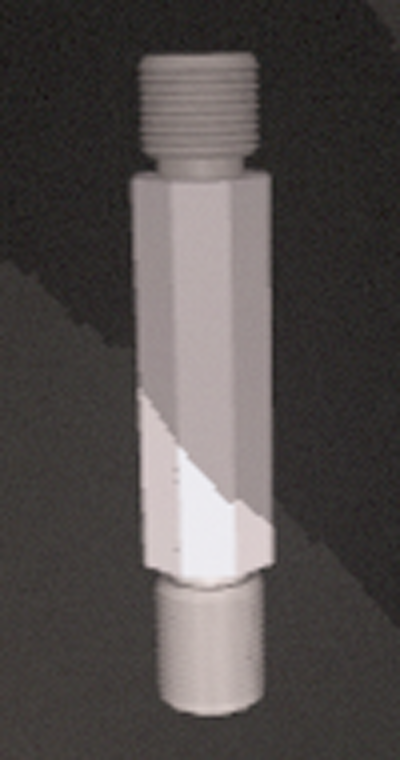

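View pics/w1p.png

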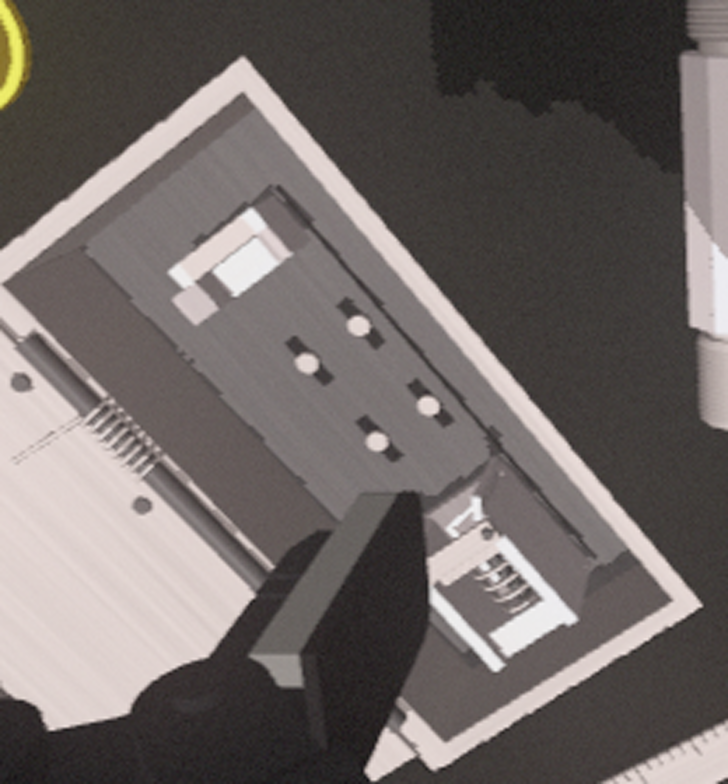

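```bash
python3 - <<'E'
from h import *
np.set_printoptions(precision=4,suppress=True)
L=load('w1')
A=lambda u,v:(270+u/4,115+v/4)
P=[atz(L,*A(201,177),.08),atz(L,*A(208,568),.08)]
print(P, pt(L,*A(201,185)),pt(L,*A(208,555)))
d=P[0]-P[1];print('len',np.linalg.norm(d),'yaw',np.degrees(np.arctan2(d[1],d[0])),'mid',(P[0]+P[1])/2)
# depth line along handle top
for v in (200,300,400,500): print(pt(L,*A(203,v),2))
# triangulate with side: handle top-facet ends; side crop B
b=load('side0')
crop('side0',260,210,305,265,12,'si2'); crop('scene0',335,220,370,285,9,'sc2')
for q in P: print('side',proj(b,q),'scene',proj(load('scene0'),q))
E
```

```text
[array([ 0.604 , -0.1063,  0.08  ]), array([ 0.5399, -0.054 ,  0.08  ])] [ 0.6028 -0.1053  0.08  ] [ 0.5421 -0.0559  0.08  ]
len 0.08278274016015288 yaw -39.21803057263379 mid [ 0.5719 -0.0801  0.08  ]
[ 0.6003 -0.1037  0.0798]
[ 0.5849 -0.0907  0.0796]
[ 0.569  -0.0772  0.0801]
[ 0.5523 -0.0631  0.0799]
side (np.float64(273.901486738882), np.float64(222.66281202615204)) scene (np.float64(351.943162564759), np.float64(260.5343625065062))
side (np.float64(287.691574583467), np.float64(242.2888571912883)) scene (np.float64(350.45424561589283), np.float64(237.05991973830433))
```

View pics/si2.png

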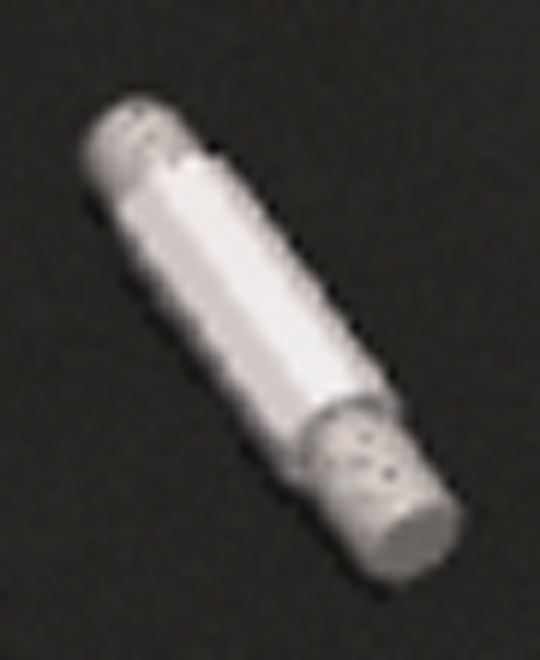

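View pics/sc2.png

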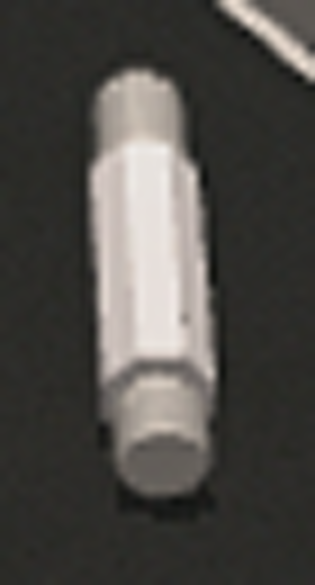

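```bash
python3 - <<'E'
from h import *
np.set_printoptions(precision=3,suppress=True)
print(goal([.59,.075,.25],down(-4.5)))
E
```

```text
(array([   1.066,  -78.064, -131.167]), array([-5.885,  0.003,  0.003]))
```

```bash
python3 -m jog '0 -20 -33 0 0 0 85;0 -20 -33 0 0 0 85;0 -20 -33 0 0 0 85;0 -19 -33 0 0 0 85'; python3 -m jog '0 0 0 -1.18 0 0 85;0 0 0 -1.18 0 0 85;0 0 0 -1.18 0 0 85;0 0 0 -1.18 0 0 85;0 0 0 -1.17 0 0 85';python3 -m jog '0 0 0 0 0 0 85'; python3 - <<'E'
from h import *
grab('wrist','w2')
print(tool()[2]['q'])
E
```

```text
t: 2.9
eef_pos: [0.5904, 0.0775, 0.2513]
tool_rot: [-0.3, -0.64, -0.3, 0.64]
contact_force: [0.9, 0.6, 0.3]
gripper_width: 0.997
t: 3.4
eef_pos: [0.5903, 0.076, 0.2511]
tool_rot: [-0.482, -0.518, -0.482, 0.518]
contact_force: [-0.5, -0.3, -0.3]
gripper_width: 0.995
t: 3.5
eef_pos: [0.5904, 0.0759, 0.2511]
tool_rot: [-0.48, -0.519, -0.481, 0.519]
contact_force: [-0.5, -0.3, 1.0]
gripper_width: 0.995
[ 0.03189429  0.3508593  -0.33786428  1.71192237  0.12786459  1.10075298
 -1.99718973]
```

View pics/w2.png

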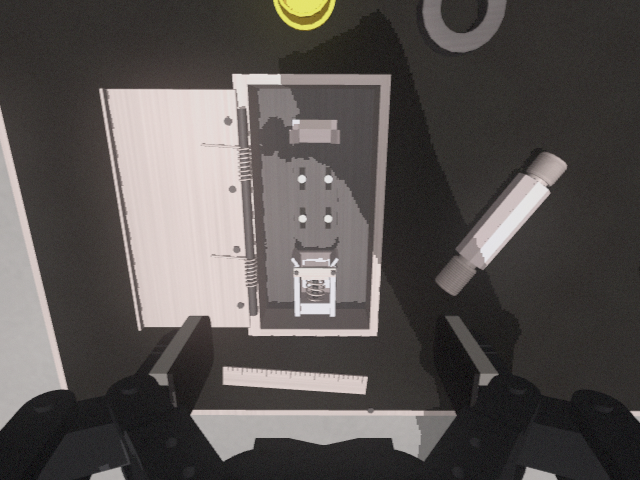

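```bash
python3 -m jog '12 -40 0 0 0 0 85;12 -40 0 0 0 0 85;0 0 0 0 0 0 85'; python3 - <<'E'
from h import *
grab('wrist','w3')
crop('w2',220,60,400,345,2.1*1.0,'w2a')
crop('w2',270,230,360,330,6,'w2b')
crop('w2',270,105,360,155,8,'w2c')
E
```

```text
t: 3.85
eef_pos: [0.5038, 0.0823, 0.2245]
tool_rot: [-0.478, -0.517, -0.481, 0.522]
contact_force: [1.0, 0.3, -0.1]
gripper_width: 0.996
```

View pics/w2a.png

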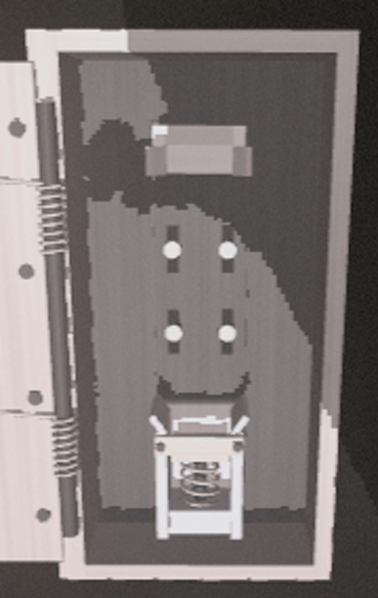

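View pics/w2b.png

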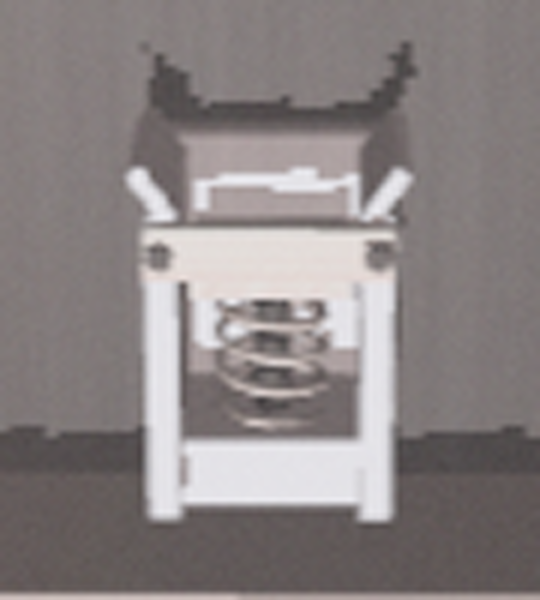

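View pics/w2c.png

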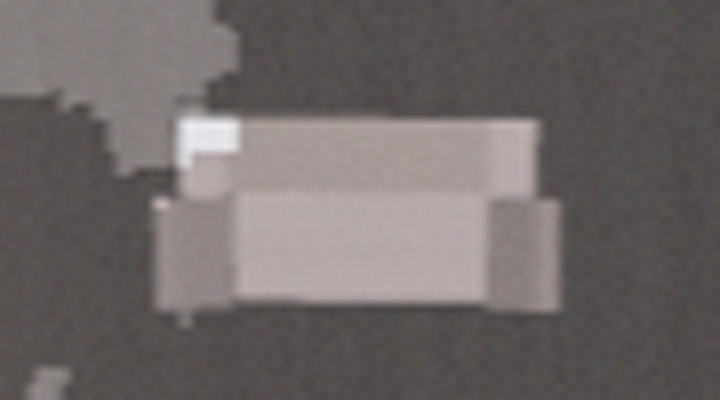

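View pics/w3.png

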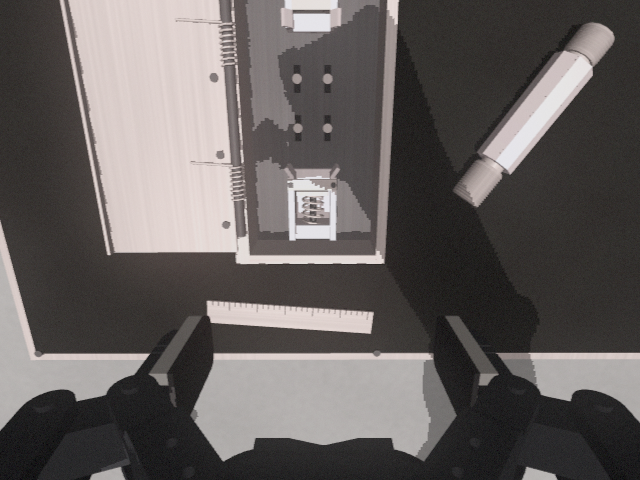

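```bash
python3 - <<'E'
from h import *
crop('w3',225,0,405,275,2.15,'w3a')
crop('w3',270,150,360,260,5.4,'w3b')
crop('w2',230,65,400,125,4.5,'w2d')
crop('w2',230,290,400,345,4.5,'w2e')
E
```

```text
(no output)
```

View pics/w3b.png

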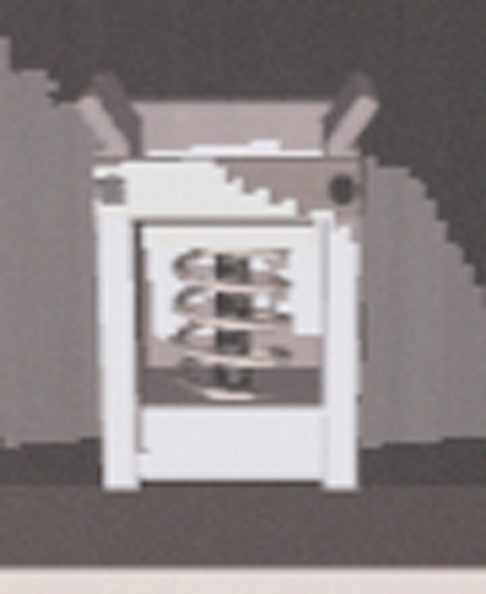

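View pics/w2d.png

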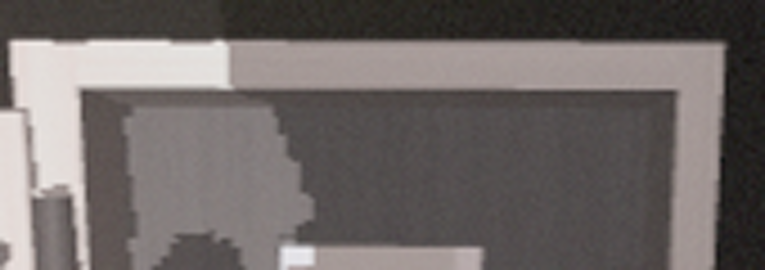

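View pics/w2e.png

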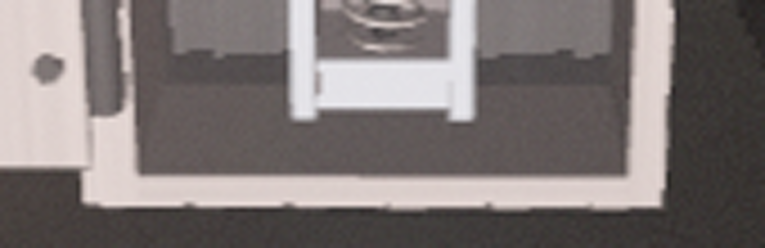

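View pics/w3a.png

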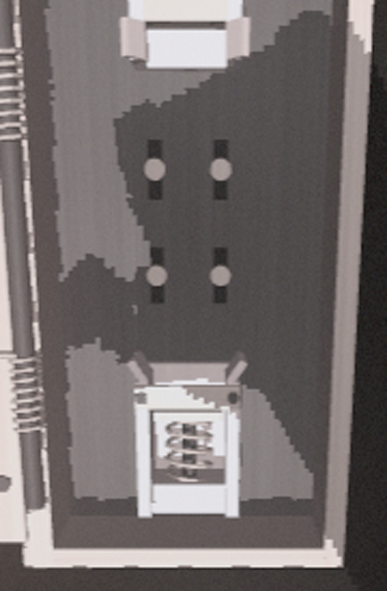

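```bash
python3 - <<'E'
from h import *
np.set_printoptions(precision=4,suppress=True)
L2=load('w2');L3=load('w3')
d=lambda u,v:(230+u/4.5,65+v/4.5); e=lambda u,v:(230+u/4.5,290+v/4.5)
b2=lambda u,v:(270+u/6,230+v/6); b3=lambda u,v:(270+u/5.4,150+v/5.4); c=lambda u,v:(270+u/8,105+v/8)
a3=lambda u,v:(225+u/2.15,v/2.15)
P={k:atz(L2,*q,.052) for k,q in dict(FL=d(80,88),FR=d(678,91),NL=e(137,175),NR=e(628,177)).items()}
for k in P: print(k,P[k])
print('rim heights depth',pt(L2,*d(450,65)),pt(L2,*e(400,190)),'floor',pt(L2,*d(450,150)), 'w3 rim', pt(L3,*a3(200,558)))
print('near edge w3',atz(L3,*b3(0,567),.052),atz(L3,*b3(480,567),.052))
ctr=sum(P.values())/4; ax=(P['FL']+P['FR']-P['NL']-P['NR'])/2; yaw=np.arctan2(ax[1],ax[0]);print('ctr',ctr,'len',np.linalg.norm(ax),'wid',np.linalg.norm(P['FL']-P['FR']),np.linalg.norm(P['NL']-P['NR']),'yaw',np.degrees(yaw))
X=np.array([np.cos(yaw),np.sin(yaw),0]);Y=np.array([-X[1],X[0],0])
loc=lambda p:np.array([(p-ctr)@X,(p-ctr)@Y,p[2]-.029])*1000
for n,p,q in [('strapFL',b2(140,228),b3(93,157)),('strapFR',b2(398,228),b3(365,157)),('strapBL',b2(140,280),b3(95,220)),('strapBR',b2(398,280),b3(362,217)),('boxBL',b2(148,520),b3(105,488)),('boxBR',b2(395,520),b3(357,488))]:
    t,er=tri(L2,p,L3,q);print(n,loc(t),er*1000,'depth',loc(pt(L2,*p)),loc(pt(L3,*q)))
for n,p in [('stopNearL',c(238,192)),('stopNearR',c(488,192)),('stopFarL',c(180,118)),('stopFarR',c(540,118))]:
    print(n,loc(atz(L2,*p,.029)),'depth',loc(pt(L2,*p)))
print('stop top depth',loc(pt(L2,*c(362,155))),'saddle floor',loc(pt(L2,*c(362,250))),loc(pt(L2,*c(362,295))))
for n,p in [('plateback',b3(235,237))]: print(n,loc(pt(L3,*p)))
for v in (170,190,210): print('strap top',loc(pt(L3,*b3(200,v))))
for v in range(150,230,10): print('chan',v,loc(pt(L2,*b2(265,v))))
np.savez('pocket.npz',ctr=ctr,yaw=yaw)
E
```

```text
FL [0.7004 0.1285 0.052 ]
FR [0.6913 0.0198 0.052 ]
NL [0.4743 0.1472 0.052 ]
NR [0.4653 0.0383 0.052 ]
rim heights depth [0.6991 0.0609 0.0504] [0.4651 0.0893 0.0505] floor [0.6867 0.0611 0.0059] w3 rim [0.4648 0.0886 0.0507]
near edge w3 [0.4729 0.1296 0.052 ] [0.4665 0.0529 0.052 ]
ctr [0.5828 0.0835 0.052 ] len 0.22681618957237853 wid 0.10903693382952831 0.1093166282668711 yaw -4.706537265139874
strapFL [-47.733   20.2631  23.1896] 0.23228468468151775 depth [-65.6737  24.0934 -22.3769] [-54.7947  24.23   -22.4662]
strapFR [-47.8056 -20.6127  22.6479] 0.3412100697739976 depth [-63.9785 -22.007  -18.5066] [-54.1041 -22.4423 -18.0238]
strapBL [-57.8078  20.5821  20.3427] 0.4185308001052257 depth [-75.6991  24.2868 -22.2629] [-65.8746  24.2693 -23.276 ]
strapBR [-57.0806 -20.5401  21.7374] 0.12720367325175788 depth [-74.1275 -22.1655 -18.9318] [-65.1531 -22.221  -22.2073]
boxBL [-100.8832   20.1541   20.4897] 0.3258972942603416 depth [-113.788    22.2259   -3.1644] [-114.2048   23.6507  -21.0152]
boxBR [-101.1231  -20.5362   19.7785] 0.5176386320313213 depth [-113.8546  -21.7006   -3
[... 195 characters left out ...]
906 20.1414  0.    ] depth [ 86.0642  21.5989 -19.2627]
stopFarR [ 86.2385 -20.3142   0.    ] depth [ 86.2205 -20.9722 -18.6327]
stop top depth [82.2    -0.3095  0.429 ] saddle floor [ 71.354   -0.0228 -12.7926] [ 66.2499  -0.0191 -12.3022]
plateback [-61.3904  -0.9472  15.3741]
strap top [-49.7803   4.1063  22.5729]
strap top [-52.9446   4.1751  21.7746]
strap top [-55.942    4.2013  22.0897]
chan 150 [-47.0371   1.3889 -11.8942]
chan 160 [-48.8952   1.397  -11.9665]
chan 170 [-51.041    1.4232 -12.8114]
chan 180 [-52.5896   1.4106 -12.004 ]
chan 190 [-54.2946   1.408  -11.6215]
chan 200 [-56.4861   1.4355 -12.5171]
chan 210 [-58.3427   1.4417 -12.5047]
chan 220 [-59.9212   1.4307 -11.7647]
```

```bash
python3 - <<'E'
from h import *
np.set_printoptions(precision=3,suppress=True)
L=load('w2')
crop('w2',425,140,580,305,4,'w2g')
print(goal([.572,-.080,.13],down(-39.2)))
E
```

```text
(array([ 96.258,  77.659, 156.445]), array([5.76 , 0.026, 0.024]))
```

View pics/w2g.png

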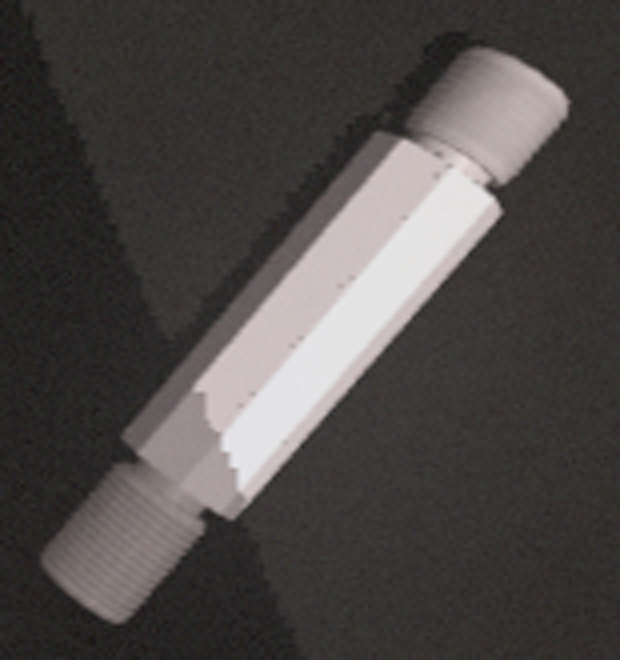

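```bash
python3 - <<'E'
from h import *
np.set_printoptions(precision=4,suppress=True)
L=load('w2');A=lambda u,v:(425+u/4,140+v/4)
a=A(472,187);b=A(214,502)
p,q=atz(L,*a,.08),atz(L,*b,.08);print(p,q,(p+q)/2,np.linalg.norm(p-q),np.degrees(np.arctan2(*(p-q)[1::-1])))
w=load('w1');B=lambda u,v:(270+u/4,115+v/4)
print(tri(L,a,w,B(201,177)),tri(L,b,w,B(208,568)))
E
python3 -m jog '15 15 31 0 0 0 85;15 15 31 0 0 0 85;15 15 31 0 0 0 85;15 15 31 0 0 0 85;16 15 31 0 0 0 85'; python3 -m jog '0 0 0 1.15 0 0 85;0 0 0 1.15 0 0 85;0 0 0 1.15 0 0 85;0 0 0 1.15 0 0 85;0 0 0 1.15 0 0 85';  python3 - <<'E'
from h import *
np.set_printoptions(precision=3,suppress=True)
grab('wrist','w4')
print(goal([.572,-.080,.0535],down(-39.2)))
E
```

```text
[ 0.6024 -0.1055  0.08  ] [ 0.5374 -0.0562  0.08  ] [ 0.5699 -0.0809  0.08  ] 0.08155585409449519 -37.152629625627775
(array([ 0.6031, -0.1061,  0.0793]), np.float64(0.0017860626093470725)) (array([ 0.5401, -0.0547,  0.0841]), np.float64(0.001860891449364013))
t: 4.4
eef_pos: [0.5749, -0.0798, 0.1514]
tool_rot: [0.48, 0.521, 0.478, -0.52]
contact_force: [0.7, -0.2, 0.0]
gripper_width: 0.995
t: 4.9
eef_pos: [0.5744, -0.0785, 0.1517]
tool_rot: [0.302, 0.64, 0.301, -0.639]
contact_force: [0.1, 0.1, 1.2]
gripper_width: 0.994
(array([98.242, -0.904,  2.911]), array([-0.107, -0.009, -0.014]))
```

View pics/w4.png

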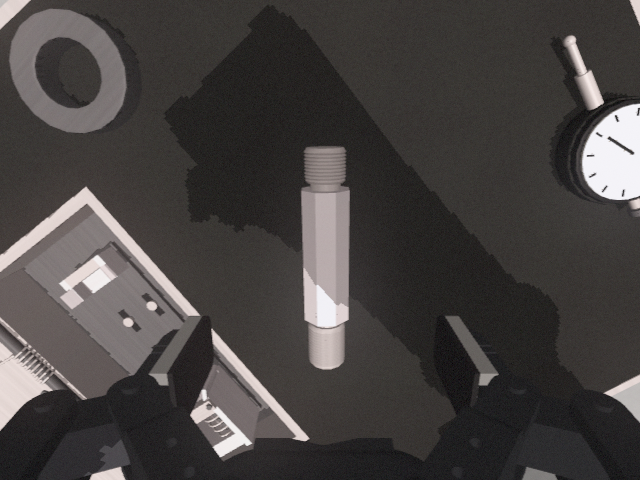

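The picture shows the gauge centred between the pads at u≈326, top facet v≈190–322, nothing in the way.

```bash
python3 - <<'E'
from h import *
crop('w4',285,140,365,375,3.2,'w4g')
E
```

```text
(no output)
```

View pics/w4g.png

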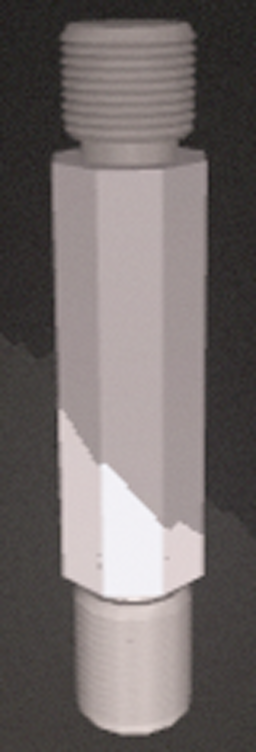

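```bash
python3 - <<'E'
from h import *
np.set_printoptions(precision=4,suppress=True)
L=load('w4');A=lambda u,v:(285+u/3.2,140+v/3.2)
p,q=atz(L,*A(129,163),.08),atz(L,*A(133,594),.08);print(p,q,(p+q)/2,np.linalg.norm(p-q),np.degrees(np.arctan2(*(p-q)[1::-1])))
m=(p+q)/2; y=np.degrees(np.arctan2(*(p-q)[1::-1]))
print(goal([m[0],m[1],.0535],down(y)))
E
```

```text
[ 0.6047 -0.1063  0.08  ] [ 0.5388 -0.053   0.08  ] [ 0.5718 -0.0796  0.08  ] 0.08478179315175574 -38.97518047715629
(array([98.2416, -1.3153,  2.7794]), array([-0.1441, -0.0086, -0.0138]))
```

```bash
python3 -m jog '30 -1.3 2.8 -0.14 0 0 85;30 0 0 0 0 0 85;25 0 0 0 0 0 85;12.5 0 0 0 0 0 85;0 0 0 0 0 0 85' 100; python3 - <<'E'
from h import *
np.set_printoptions(precision=3,suppress=True)
print(goal([.5718,-.0796,.0535],down(-39)), tool()[0])
E
```

```text
t: 5.45
eef_pos: [0.5697, -0.0794, 0.0524]
tool_rot: [-0.308, -0.635, -0.309, 0.637]
contact_force: [-0.7, -0.1, 1.0]
gripper_width: 0.995
(array([-1.137,  1.812, -1.157]), array([0.123, 0.014, 0.02 ])) [ 0.57  -0.079  0.052]
```

```bash
python3 -m jog '-1 1.8 -1.2 0.12 0 0 85;0 0 0 0 0 0 60;0 0 0 0 0 0 40;0 0 0 0 0 0 20;0 0 0 0 0 0 10' 110; python3 -m jog '0 0 0 0 0 0 5;0 0 0 0 0 0 5;0 0 0 0 0 0 5;0 0 0 0 0 0 5;0 0 0 0 0 0 5';python3 - <<'E'
from h import *
np.set_printoptions(precision=3,suppress=True)
print(goal([.5718,-.0796,.0535],down(-39)), tool()[0], tool()[2]['gripper_width'])
grab('wrist','w5')
E
```

```text
t: 5.95
eef_pos: [0.5727, -0.0794, 0.0554]
tool_rot: [0.304, 0.639, 0.304, -0.638]
contact_force: [5.8, 7.1, 6.0]
gripper_width: 0.324
t: 6.45
eef_pos: [0.5727, -0.0794, 0.0558]
tool_rot: [0.304, 0.639, 0.304, -0.638]
contact_force: [-1.5, 0.4, 7.9]
gripper_width: 0.295
(array([ 2.314, -0.636,  0.721]), array([-0.004, -0.006, -0.008])) [ 0.573 -0.079  0.056] 0.29545332122399187
```

View pics/w5.png

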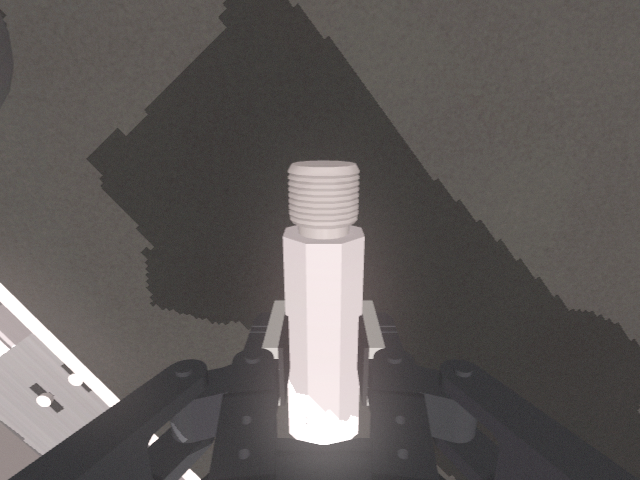

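```bash
python3 -m jog '-10 0 0 0 0 0 5;-15 0 0 0 0 0 5;-20 0 0 0 0 0 5;-20 0 0 0 0 0 5;-5 0 0 0 0 0 5'; python3 -m jog '0 0 0 0 0 0 5'; python3 - <<'E'
from h import *
np.set_printoptions(precision=3,suppress=True)
print(tool()[2])
grab('wrist','w6'); grab('side','s6'); grab('scene','c6')
crop('s6',240,160,330,260,6,'s6a');crop('c6',300,160,400,290,4.5,'c6a')
E
```

```text
t: 7.0
eef_pos: [0.5737, -0.0797, 0.1277]
tool_rot: [0.305, 0.64, 0.303, -0.637]
contact_force: [0.7, -0.2, -3.7]
gripper_width: 0.297
t: 7.1
eef_pos: [0.5728, -0.0796, 0.1259]
tool_rot: [0.305, 0.639, 0.304, -0.638]
contact_force: [-0.1, -0.3, -5.1]
gripper_width: 0.296
{'t': 7.1, 'q': array([ 0.134,  0.444, -0.133,  1.88 ,  0.078,  0.82 , -2.291]), 'joint_vel': array([ 0.   ,  0.029,  0.002,  0.024,  0.002, -0.012, -0.001]), 'joint_torque': array([  0.053, -56.358,  -0.596, -24.956,  -0.024,   0.167,   0.019]), 'eef_pos': array([ 0.573, -0.08 ,  0.126]), 'tool_rot': array([ 0.305,  0.639,  0.304, -0.638]), 'contact_force': array([-0.108, -0.326, -5.149]), 'torque': array([ 0.006,  0.003, -0.009]), 'gripper_width': 0.29594153298521625}
```

View pics/w6.png

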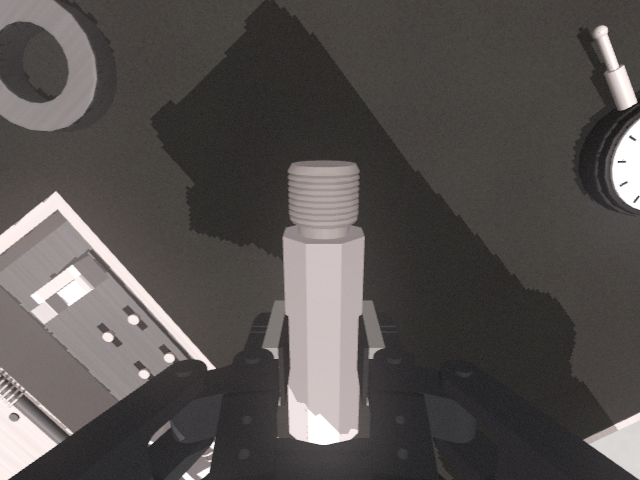

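View pics/s6a.png

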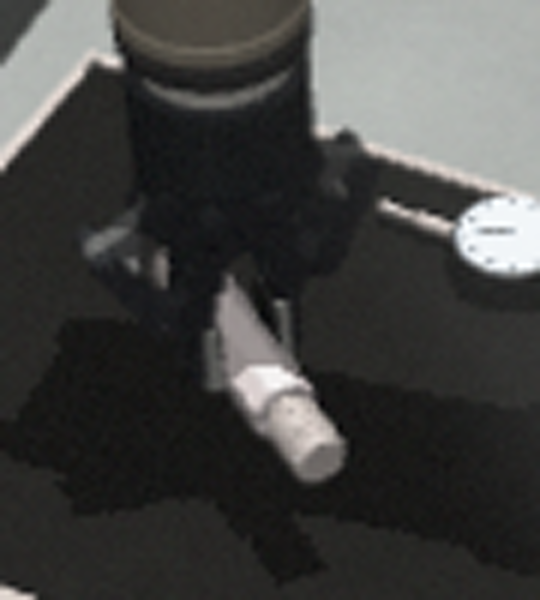

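View pics/c6a.png

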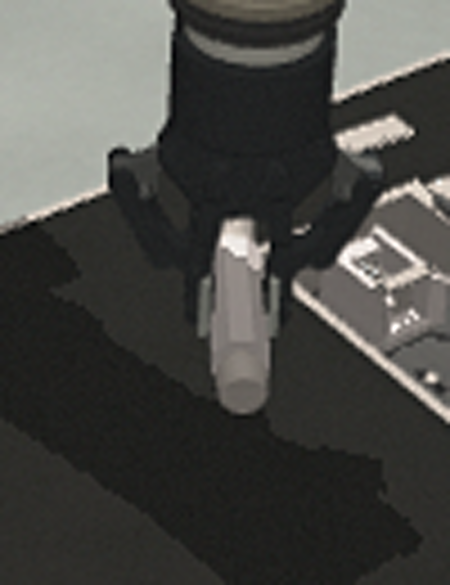

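```bash
python3 - <<'E'
from h import *
np.set_printoptions(precision=2,suppress=True)
p,r,o=tool()
for n in('w5','w6'):
  L=load(n)
  # cam-in-tool fixed: use current
  T=bot.calibration('wrist')['T']
  f=lambda P:r.inv().apply((T@np.linalg.inv(L['T'])@np.r_[P,1])[:3]-p)*1000
  for v in (250,280,310,340,370,400,420): print(n,v,f(pt(L,324,v,2)))
  print('nogo cyl top',[f(pt(L,323,v)) for v in (165,168,180,200,220)])
crop('w6',270,150,380,450,2.6,'w6a')
L=load('s6');print('GO face side',pt(L,240+318/6,160+462/6)); L=load('c6');print('NOGO face scene',pt(L,300+243/4.5,160+395/4.5)); print(p)
E
```

```text
w5 250 [-23.85  38.68   1.25]
w5 280 [-23.88  28.15   1.25]
w5 310 [-23.83  17.02   1.24]
w5 340 [-23.8    5.28   1.23]
w5 370 [-23.89  -7.04   1.22]
w5 400 [-24.2  -19.87   1.21]
w5 420 [-24.18 -29.02   1.21]
nogo cyl top [array([-15.17,  64.9 ,   0.97]), array([-20.61,  64.58,   0.97]), array([-21.91,  61.04,   0.96]), array([-21.82,  54.71,   0.95]), array([-21.74,  48.17,   0.94])]
w6 250 [-23.83  38.67   1.25]
w6 280 [-23.67  28.06   1.25]
w6 310 [-24.    17.1    1.24]
w6 340 [-24.     5.41   1.23]
w6 370 [-23.86  -7.06   1.22]
w6 400 [-23.93 -20.09   1.21]
w6 420 [-23.96 -29.21   1.21]
nogo cyl top [array([-15.18,  64.9 ,   0.97]), array([-20.54,  64.57,   0.97]), array([-21.19,  60.94,   0.96]), array([-21.62,  54.67,   0.95]), array([-21.59,  48.13,   0.94])]
GO face side [ 0.51 -0.03  0.13]
NOGO face scene [ 0.62 -0.12  0.14]
[ 0.57 -0.08  0.12]
```

View pics/w6a.png

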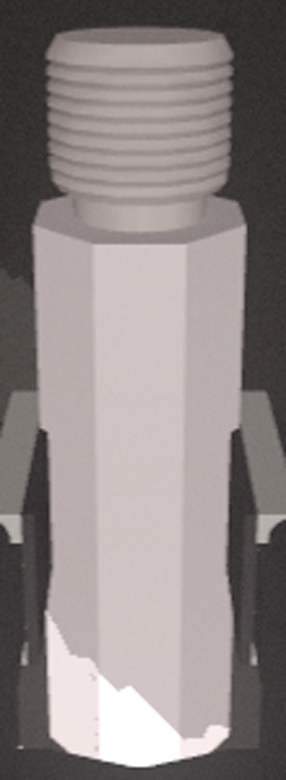

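```bash
cat >> h.py <<'E'
CTR=np.array([.5828,.085,.029]); YAW=np.radians(-4.7)
PX=np.array([np.cos(YAW),np.sin(YAW),0]);PY=np.array([-PX[1],PX[0],0]);PZ=np.array([0,0,1.])
AX,GOY=-9.9,-77.0
def cr(tilt):
    t=np.radians(tilt); y=PX*np.cos(t)+PZ*np.sin(t); z=-PY; x=np.cross(y,z)
    return R.from_matrix(np.stack([x,y,z],1))
def pose(gx,gz,tilt,gy=0.):
    Rg=cr(tilt); go=CTR+(PX*gx+PY*gy+PZ*gz)/1000
    return go-Rg.apply(np.array([AX,GOY,0])/1000),Rg
def where():
    p,r,o=tool(); f=lambda v:np.array([(v-CTR)@PX,(v-CTR)@PY,(v-CTR)@PZ])*1000
    go=f(p+r.apply(np.array([AX,GOY,0])/1000)); ng=f(p+r.apply(np.array([AX,GOY+142,0])/1000))
    return go,ng,o
def rep(*a):
    np.set_printoptions(precision=2,suppress=True)
    go,ng,o=where(); F=o['contact_force']
    print('t',o['t'],'GO',go,'NG',ng,'tilt',np.degrees(np.arcsin((ng-go)[2]/142)),'F along/lat/up',F@PX,F@PY,F[2],'w',o['gripper_width'])
    if a: print('move',*goal(*pose(*a)))
E
python3 - <<'E'
from h import *
rep(-36,55,8)
E
```

```text
t 7.25 GO [ -61.46 -121.45  104.87] NG [  55.81 -201.52  104.65] tilt -0.08702433364777111 F along/lat/up 0.5227303606943567 -0.26697582718908686 -4.637625649077028 w 0.2981819750260541
move [  38.85  -60.28 -158.48] [-5.71  0.41  1.31]
```

```bash
python3 -m jog '0 -15 -39 0 0 0 5;0 -15 -40 0 0 0 5;0 -15 -40 0 0 0 5;0 -15 -39 0 0 0 5;0 0 0 0 0 0 5'; python3 -m jog '0 0 0 -1.142 0.082 0.262 5;0 0 0 -1.142 0.082 0.262 5;0 0 0 -1.142 0.082 0.262 5;0 0 0 -1.142 0.082 0.262 5;0 0 0 -1.142 0.082 0.262 5';python3 -m jog '0 0 0 0 0 0 5;0 0 0 0 0 0 5'; python3 - <<'E'
from h import *
grab('wrist','w7')
rep(-36,55,8)
E
```

```text
t: 7.75
eef_pos: [0.6255, 0.0907, 0.1239]
tool_rot: [0.306, 0.638, 0.309, -0.636]
contact_force: [-0.0, 0.6, -5.4]
gripper_width: 0.294
t: 8.25
eef_pos: [0.6241, 0.0809, 0.1234]
tool_rot: [0.516, 0.551, 0.443, -0.484]
contact_force: [0.4, -0.5, -4.0]
gripper_width: 0.296
t: 8.45
eef_pos: [0.6245, 0.0805, 0.124]
tool_rot: [0.513, 0.553, 0.441, -0.486]
contact_force: [0.6, -0.2, -5.1]
gripper_width: 0.298
t 8.5 GO [-35.29  -0.58  94.27] NG [105.32  -1.06 114.09] tilt 8.022948255310865 F along/lat/up -0.2428525757917602 0.08493224273288656 -4.424254426299097 w 0.29867170076864147
move [38.82 -6.19 -0.81] [-0.03 -0.   -0.  ]
```

View pics/w7.png

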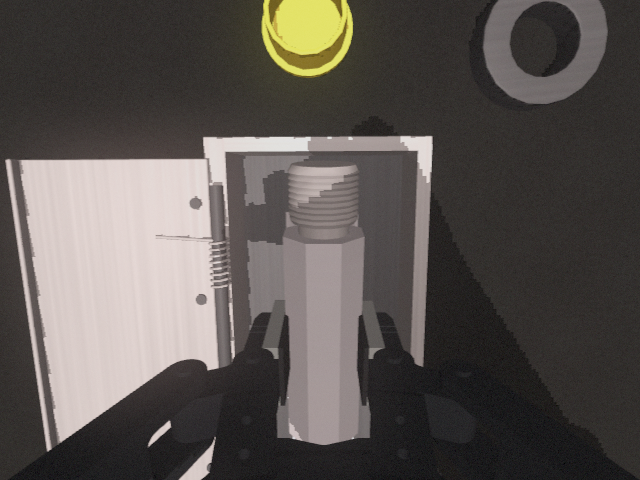

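```bash
python3 - <<'E'
from h import *
np.set_printoptions(precision=2,suppress=True)
crop('w7',190,120,450,260,3,'w7a')
L=load('w7');p,r,o=tool()
m=[atz(L,228,152,.0515),atz(L,417,152,.0515)]
mid=sum(m)/2;print(m,(mid-CTR)@PX*1e3,(mid-CTR)@PY*1e3,r.inv().apply(mid-p)*1e3, np.linalg.norm(m[0]-m[1]))
# right inner edge direction
a=atz(L,417,160,.0515);b=atz(L,411,340,.0515);d=a-b;print(np.degrees(np.arctan2(d[1],d[0])))
E
```

```text
[array([0.7 , 0.13, 0.05]), array([0.69, 0.02, 0.05])] 113.54245225377025 -1.8196254998212003 [81.94 60.37  0.79] 0.1071243825561774
-4.528450397355195
```

View pics/w7a.png

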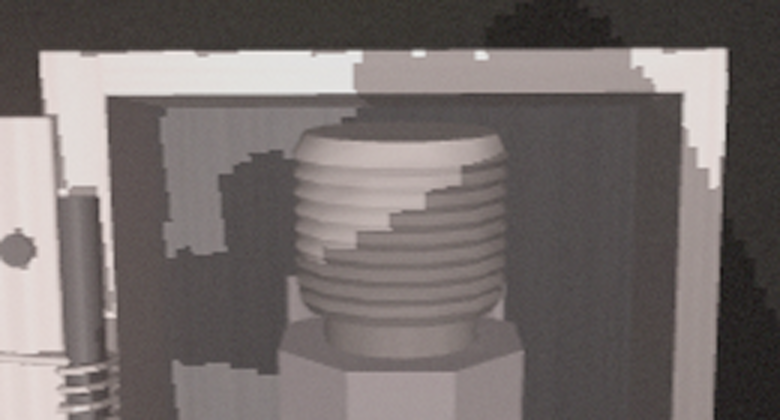

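```bash
python3 - <<'E'
from h import *
rep(-38,30,8,-.3)
E
python3 -m jog '21 -4 -0.3 -0.03 0 0 5;21 -4 0 0 0 0 5;20 -3 0 0 0 0 5;0 0 0 0 0 0 5'; python3 - <<'E'
from h import *
grab('wrist','w8')
rep(-38,30,8,-.3)
rep(-38,5,8,-.3)
E
```

```text
t 8.5 GO [-35.29  -0.58  94.27] NG [105.32  -1.06 114.09] tilt 8.022948255310865 F along/lat/up -0.2428525757917602 0.08493224273288656 -4.424254426299097 w 0.29867170076864147
move [ 63.29 -11.66  -0.49] [-0.03 -0.   -0.  ]
t: 8.9
eef_pos: [0.6209, 0.081, 0.0588]
tool_rot: [0.514, 0.551, 0.443, -0.486]
contact_force: [-1.2, -0.2, -6.3]
gripper_width: 0.297
t 8.95 GO [-38.14  -0.59  30.69] NG [102.51  -0.34  50.27] tilt 7.925263580868007 F along/lat/up 0.9234682409480385 -0.3528137122832408 -3.9068169895849234 w 0.2953490839728368
move [ 0.61  0.05 -0.16] [0.02 0.01 0.01]
t 8.95 GO [-38.14  -0.59  30.69] NG [102.51  -0.34  50.27] tilt 7.925263580868007 F along/lat/up 0.9234682409480385 -0.3528137122832408 -3.9068169895849234 w 0.2953490839728368
move [25.37 -3.39 -0.18] [0.02 0.01 0.01]
```

View pics/w8.png

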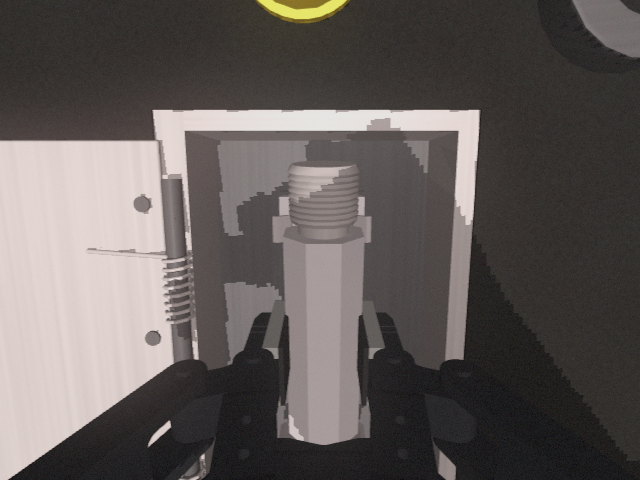

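```bash
python3 -m jog '10 -1.3 0 0 0 0 5;10 -1.3 0 0 0 0 5;5 -0.7 0 0 0 0 5;0 0 0 0 0 0 5'; python3 - <<'E'
from h import *
rep(-38,3,8,-.3)
rep(-50,3,8,-.3)
E
```

```text
t: 9.35
eef_pos: [0.6227, 0.0813, 0.0358]
tool_rot: [0.515, 0.552, 0.442, -0.485]
contact_force: [-0.1, 0.0, -5.5]
gripper_width: 0.295
t 9.35 GO [-37.55  -0.64   5.83] NG [103.06  -0.23  25.66] tilt 8.030291487388878 F along/lat/up -0.09715016493972452 0.03050273862419578 -5.508749407935708 w 0.294665375542599
move [ 2.78 -0.85 -0.12] [ 0.03 -0.   -0.01]
t 9.35 GO [-37.55  -0.64   5.83] NG [103.06  -0.23  25.66] tilt 8.030291487388878 F along/lat/up -0.09715016493972452 0.03050273862419578 -5.508749407935708 w 0.294665375542599
move [  1.1  -12.73  -0.15] [ 0.03 -0.   -0.01]
```

```bash
python3 -m jog '2.8 -0.9 0 0 0 0 5;0 0 0 0 0 0 5'; python3 -m jog '-0.5 -4 0 0 0 0 5;-0.6 -4 0 0 0 0 5;0 0 0 0 0 0 5';python3 - <<'E'
from h import *
grab('scene','c9'); crop('c9',330,170,470,290,5.5,'c9a')
rep(-53,2,8,-.3)
E
```

```text
t: 9.55
eef_pos: [0.6228, 0.0815, 0.0337]
tool_rot: [0.515, 0.552, 0.442, -0.484]
contact_force: [-0.6, 0.6, -4.6]
gripper_width: 0.298
t: 9.85
eef_pos: [0.6139, 0.0822, 0.0338]
tool_rot: [0.515, 0.552, 0.442, -0.484]
contact_force: [0.1, -1.1, -4.5]
gripper_width: 0.297
t 9.9 GO [-45.96  -0.43   3.79] NG [94.62  0.03 23.81] tilt 8.104750049223012 F along/lat/up 0.2988661591356854 -1.1623208618330392 -4.0105957480690355 w 0.30244047926976264
move [ 0.93 -7.24  0.1 ] [ 0.03 -0.   -0.02]
```

View pics/c9a.png

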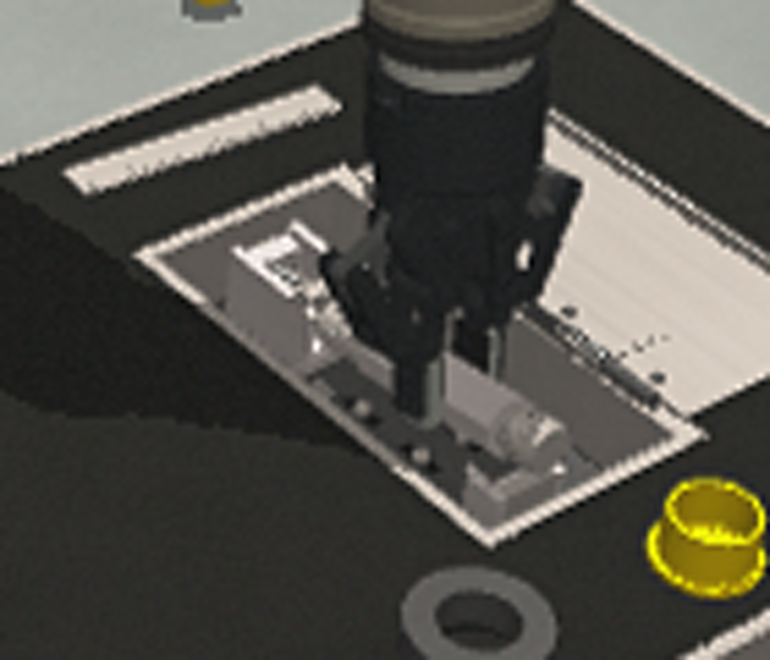

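GO end enters the channel mouth, NO-GO end above the stop, hinge clear of the fingers. Advancing.

```bash
python3 -m jog '0.9 -2.9 0 0 0 0 5;0.2 -2.1 0 0 0 0 5;0 0 0 0 0 0 5'; python3 - <<'E'
from h import *
rep(-56,1.5,8,0)
E
python3 -m jog '0 -2 0 0 0 0 5;0 0 0 0 0 0 5';python3 - <<'E'
from h import *
rep(-58,1.5,8,0)
E
```

```text
t: 10.2
eef_pos: [0.6094, 0.0825, 0.0317]
tool_rot: [0.515, 0.552, 0.442, -0.484]
contact_force: [0.1, 0.6, -4.8]
gripper_width: 0.296
t 10.2 GO [-50.87  -0.54   1.66] NG [89.72 -0.1  21.61] tilt 8.073179372466702 F along/lat/up 0.05053924230277907 0.62444293768294 -4.821501059760439 w 0.2958076167019824
move [-0.46 -5.11 -0.31] [ 0.03 -0.   -0.01]
t: 10.4
eef_pos: [0.6078, 0.0827, 0.0316]
tool_rot: [0.515, 0.552, 0.442, -0.484]
contact_force: [0.3, -0.6, -4.8]
gripper_width: 0.293
t 10.4 GO [-52.56  -0.51   1.52] NG [88.03 -0.08 21.52] tilt 8.097984585403653 F along/lat/up 0.38404157188598675 -0.6165850355942745 -4.768190141339745 w 0.2932321716406859
move [-0.62 -5.41 -0.29] [ 0.03 -0.   -0.02]
```

```bash
python3 -m jog '-0.4 -2.5 -0.2 0 0 0 5;0 0 0 0 0 0 5';python3 - <<'E'
from h import *
rep(-58,1.5,8,0)
E
python3 -m jog '-0.1 -1 0 0 0 0 5;0 0 0 0 0 0 5';python3 - <<'E'
from h import *
rep(-58,1.5,8,0)
E
python3 -m jog '-0.1 -1 0 0 0 0 5;0 0 0 0 0 0 5';python3 - <<'E'
from h import *
rep(-58,1.5,8,0)
E
```

```text
t: 10.6
eef_pos: [0.6052, 0.0832, 0.0316]
tool_rot: [0.515, 0.552, 0.442, -0.484]
contact_force: [-0.2, -0.4, -4.3]
gripper_width: 0.296
t 10.6 GO [-55.2   -0.25   1.6 ] NG [85.39  0.19 21.59] tilt 8.094813829149444 F along/lat/up -0.14752303517423818 -0.36912048793288627 -4.317176300578672 w 0.29579588634663967
move [-0.17 -2.81 -0.02] [ 0.03 -0.   -0.02]
t: 10.8
eef_pos: [0.6044, 0.0832, 0.0316]
tool_rot: [0.515, 0.552, 0.442, -0.484]
contact_force: [1.1, 0.2, -5.0]
gripper_width: 0.297
t 10.8 GO [-55.96  -0.26   1.57] NG [84.62  0.17 21.6 ] tilt 8.109016494120532 F along/lat/up 1.043216065965339 0.33162278788980193 -4.971196685531853 w 0.29687457852633486
move [-0.08 -2.05 -0.03] [ 0.03 -0.   -0.02]
t: 11.0
eef_pos: [0.6041, 0.0832, 0.0318]
tool_rot: [0.516, 0.552, 0.442, -0.484]
contact_force: [1.6, 0.1, -4.4]
gripper_width: 0.294
t 11.0 GO [-56.28  -0.29   1.68] NG [84.28  0.11 21.88] tilt 8.175673097265953 F along/lat/up 1.6001829481933856 0.19971821497377498 -4.408085829785049 w 0.29418374127211505
move [ 0.17 -1.76 -0.07] [ 0.03 -0.01 -0.03]
```

```bash
python3 -m jog '-0.1 -1 0 0 0 0 5;0 0 0 0 0 0 5';python3 - <<'E'
from h import *
rep(-58,1.5,8,0)
E
python3 -m jog '-0.1 -1 0 0 0 0 5;0 0 0 0 0 0 5';python3 - <<'E'
from h import *
rep(-58,1.5,8,0)
E
python3 -m jog '-0.1 -1 0 0 0 0 5;0 0 0 0 0 0 5';python3 - <<'E'
from h import *
rep(-58,1.5,8,0)
E
```

```text
t: 11.2
eef_pos: [0.6039, 0.0832, 0.0321]
tool_rot: [0.516, 0.553, 0.441, -0.483]
contact_force: [5.1, -0.9, -5.4]
gripper_width: 0.3
t 11.2 GO [-56.43  -0.24   1.88] NG [84.1   0.13 22.29] tilt 8.265065452207933 F along/lat/up 5.12871972819667 -0.45291212612393794 -5.395199380787009 w 0.29950565846780447
move [ 0.5  -1.66 -0.03] [ 0.02 -0.01 -0.04]
t: 11.4
eef_pos: [0.6031, 0.0833, 0.0322]
tool_rot: [0.516, 0.553, 0.441, -0.483]
contact_force: [5.8, -0.9, -5.5]
gripper_width: 0.296
t 11.4 GO [-57.24  -0.27   1.89] NG [83.28  0.09 22.34] tilt 8.280896423013086 F along/lat/up 5.86808195676303 -0.43876495489353046 -5.505829730459592 w 0.29629161937339155
move [ 0.66 -0.86 -0.06] [ 0.02 -0.01 -0.05]
t: 11.6
eef_pos: [0.6025, 0.0833, 0.0323]
tool_rot: [0.516, 0.553, 0.441, -0.483]
contact_force: [6.8, -1.6, -5.7]
gripper_width: 0.301
t 11.6 GO [-57.89  -0.24   1.93] NG [82.61  0.11 22.47] tilt 8.316910650969113 F along/lat/up 6.8595075544888875 -1.009725626565546 -5.738346589719757 w 0.30054171190957907
move [ 0.84 -0.22 -0.04] [ 0.02 -0.01 -0.05]
```

```bash
python3 -m jog '0.1 -1.5 0 0 0 0 5;0 -1 0 0 0 0 5;0 0 0 0 0 0 5';python3 - <<'E'
from h import *
rep(-64,1.5,8,0)
E
python3 -m jog '0 -1.5 0 0 0 0 5;0 -0.7 0 0 0 0 5;0 0 0 0 0 0 5';python3 - <<'E'
from h import *
rep(-64,1.5,8,0)
E
```

```text
t: 11.9
eef_pos: [0.601, 0.0835, 0.0323]
tool_rot: [0.516, 0.554, 0.441, -0.483]
contact_force: [8.0, -2.4, -5.1]
gripper_width: 0.295
t 11.9 GO [-59.37  -0.16   1.8 ] NG [81.1   0.16 22.59] tilt 8.417626128200913 F along/lat/up 8.21778663636938 -1.713056547023002 -5.12029070137015 w 0.29486192284845536
move [ 0.18 -4.7   0.02] [ 0.02 -0.02 -0.07]
t: 12.2
eef_pos: [0.5996, 0.0837, 0.0323]
tool_rot: [0.516, 0.554, 0.44, -0.482]
contact_force: [9.9, -1.8, -5.9]
gripper_width: 0.295
t 12.2 GO [-60.74  -0.15   1.74] NG [79.7   0.16 22.73] tilt 8.499018152940623 F along/lat/up 9.989153276665215 -0.988323294655498 -5.921159900626841 w 0.29478394697840327
move [ 0.43 -3.35  0.03] [ 0.02 -0.02 -0.08]
```

```bash
python3 -m jog '0.2 -1.5 0 0 0 -0.06 5;0 -1 0 0 0 0 5;0 0 0 0 0 0 5';python3 - <<'E'
from h import *
rep(-64,1.5,8,0)
E
python3 -m jog '0 -1.3 0 0 0 -0.04 5;0 0 0 0 0 0 5;0 0 0 0 0 0 5';python3 - <<'E'
from h import *
rep(-64.2,1.5,8,0)
E
```

```text
t: 12.5
eef_pos: [0.5981, 0.0837, 0.0321]
tool_rot: [0.515, 0.553, 0.442, -0.483]
contact_force: [12.2, -3.4, -5.3]
gripper_width: 0.296
t 12.5 GO [-62.3   -0.17   1.85] NG [78.24  0.1  22.17] tilt 8.228276685760088 F along/lat/up 12.440957425138933 -2.4372405131841184 -5.301012122530283 w 0.2961484060449649
move [ 0.41 -1.78 -0.  ] [ 0.02 -0.02 -0.04]
t: 12.8
eef_pos: [0.5972, 0.0838, 0.032]
tool_rot: [0.514, 0.553, 0.443, -0.484]
contact_force: [11.9, -2.5, -5.8]
gripper_width: 0.294
t 12.8 GO [-63.15  -0.13   2.05] NG [77.46  0.12 21.88] tilt 8.029412671509482 F along/lat/up 12.015746126643108 -1.4980046467419696 -5.776707205546726 w 0.2943899662180198
move [ 0.44 -1.12  0.03] [ 0.02 -0.02 -0.  ]
```

```bash
python3 -m jog '0.4 -1 0 0 0 0 5;0 0 0 0 0 0 5;0 0 0 0 0 0 5';python3 - <<'E'
from h import *
rep(-64.6,1.5,8,0)
E
python3 -m jog '0.1 -0.8 0 0 0 0 5;0 0 0 0 0 0 5;0 0 0 0 0 0 5';python3 - <<'E'
from h import *
rep(-64.6,1.5,8,0)
rep(-64.6,1.2,6.5,0)
E
```

```text
t: 13.1
eef_pos: [0.5968, 0.0839, 0.0318]
tool_rot: [0.514, 0.553, 0.442, -0.484]
contact_force: [12.0, -2.7, -4.9]
gripper_width: 0.295
t 13.1 GO [-63.62  -0.12   1.75] NG [76.98  0.12 21.7 ] tilt 8.078371562847906 F along/lat/up 12.168543233668553 -1.7335833858065537 -4.879640494242268 w 0.29477450996915944
move [ 0.21 -1.02  0.04] [ 0.02 -0.03 -0.01]
t: 13.4
eef_pos: [0.5963, 0.0839, 0.0317]
tool_rot: [0.514, 0.553, 0.442, -0.484]
contact_force: [14.3, -3.0, -4.7]
gripper_width: 0.294
t 13.4 GO [-64.06  -0.13   1.68] NG [76.52  0.1  21.72] tilt 8.11366298422164 F along/lat/up 14.476717802865895 -1.7870511831704905 -4.716473011447483 w 0.2939100496272691
move [ 0.26 -0.58  0.02] [ 0.02 -0.03 -0.02]
t 13.4 GO [-64.06  -0.13   1.68] NG [76.52  0.1  21.72] tilt 8.11366298422164 F along/lat/up 14.476717802865895 -1.7870511831704905 -4.716473011447483 w 0.2939100496272691
move [ 2.56 -0.91  0.03] [ 0.02 -0.03 -0.27]
```

```bash
python3 -m jog '1.2 -0.5 0 0 0 -0.13 5;1.2 -0.4 0 0 0 -0.13 5;0 0 0 0 0 0 5;0 0 0 0 0 0 5';python3 - <<'E'
from h import *
rep(-65,1,5,0)
E
```

```text
t: 13.8
eef_pos: [0.5961, 0.084, 0.0293]
tool_rot: [0.508, 0.547, 0.45, -0.491]
contact_force: [13.6, -2.9, -3.7]
gripper_width: 0.299
t 13.8 GO [-64.29  -0.1    1.29] NG [76.77  0.11 17.57] tilt 6.5828588008737645 F along/lat/up 13.754716432498212 -1.782369979814654 -3.748105314127214 w 0.29879093141635793
move [ 2.33 -1.04  0.05] [ 0.01 -0.03 -0.26]
```

```bash
python3 -m jog '1.1 -0.8 0 0 0 -0.13 5;1.1 -0.7 0 0 0 -0.13 5;0 0 0 0 0 0 5;0 0 0 0 0 0 5';python3 - <<'E'
from h import *
rep(-65.3,.8,3.5,0)
E
```

```text
t: 14.2
eef_pos: [0.5953, 0.084, 0.0271]
tool_rot: [0.501, 0.541, 0.457, -0.497]
contact_force: [14.2, -2.8, -4.1]
gripper_width: 0.294
t 14.2 GO [-65.05  -0.13   1.11] NG [76.39  0.07 13.67] tilt 5.074590929352723 F along/lat/up 14.335498685250732 -1.643814656308415 -4.106026681347641 w 0.294125979115655
move [ 2.4  -0.57  0.01] [ 0.01 -0.03 -0.26]
```

```bash
python3 -m jog '1.2 -0.4 0 0 0 -0.13 5;1.2 -0.3 0 0 0 -0.13 5;0 0 0 0 0 0 5;0 0 0 0 0 0 5';python3 - <<'E'
from h import *
rep(-65.6,.5,2,0)
E
```

```text
t: 14.6
eef_pos: [0.5949, 0.084, 0.0246]
tool_rot: [0.495, 0.535, 0.464, -0.504]
contact_force: [14.1, -3.2, -2.1]
gripper_width: 0.299
t 14.6 GO [-65.32  -0.12   0.78] NG [76.41  0.09  9.53] tilt 3.53533737856358 F along/lat/up 14.327809070869725 -2.0573974723663055 -2.0939808199488903 w 0.2994805272555268
move [ 2.32 -0.59  0.03] [ 0.01 -0.03 -0.26]
```

```bash
python3 -m jog '1.2 -0.2 0 0 0 -0.13 5;1.1 -0.2 0 0 0 -0.13 5;0 0 0 0 0 0 5;0 0 0 0 0 0 5';python3 - <<'E'
from h import *
rep(-65.4,.3,.8,0)
E
```

```text
t: 15.0
eef_pos: [0.5946, 0.0841, 0.0223]
tool_rot: [0.488, 0.529, 0.471, -0.511]
contact_force: [14.9, -2.8, -1.2]
gripper_width: 0.296
t 15.0 GO [-65.45  -0.11   0.54] NG [76.47  0.1   5.44] tilt 1.9793352669083801 F along/lat/up 15.080208482037353 -1.582520333717698 -1.1573336632751672 w 0.2956663333762032
move [ 1.82 -0.18  0.03] [ 0.01 -0.03 -0.2 ]
```

```bash
python3 -m jog '0.9 0.5 0 0 0 -0.1 5;0.9 0.5 0 0 0 -0.1 5;0 0 0 0 0 0 5;0 0 0 0 0 0 5';python3 - <<'E'
from h import *
rep(-64.4,0,0,0)
E
```

```text
t: 15.4
eef_pos: [0.5953, 0.0839, 0.0205]
tool_rot: [0.482, 0.523, 0.477, -0.516]
contact_force: [12.6, -2.5, -0.8]
gripper_width: 0.296
t 15.4 GO [-64.55  -0.19   0.42] NG [77.44  0.02  2.29] tilt 0.7529406201594787 F along/lat/up 12.74132453965606 -1.490131766740497 -0.8407263647793155 w 0.296323396631795
move [ 1.43  0.01 -0.05] [ 0.01 -0.02 -0.13]
```

```bash
python3 -m jog '0.8 0.8 0 0 0 -0.1 5;0.6 0.8 0 0 0 -0.03 5;0 0 0 0 0 0 5;0 0 0 0 0 0 5';python3 - <<'E'
from h import *
rep(-62.7,-.5,0,0)
E
```

```text
t: 15.8
eef_pos: [0.5964, 0.0839, 0.0192]
tool_rot: [0.479, 0.52, 0.48, -0.519]
contact_force: [10.8, -1.8, 1.3]
gripper_width: 0.295
t 15.8 GO [-63.33  -0.09   0.22] NG [78.67  0.15  0.05] tilt -0.06835280412993001 F along/lat/up 10.947431928176737 -0.8984497059494083 1.3352349099899088 w 0.29522732096086923
move [0.63 0.64 0.06] [ 0.02 -0.02  0.01]
```

```bash
python3 -m jog '0.5 0.8 0 0 0 0 5;0.5 0.6 0 0 0 0 5;0 0 0 0 0 0 5';python3 - <<'E'
from h import *
rep(-62.7,-.5,0,0)
E
python3 -m jog '1 0.5 0 0 0 0 5;0.5 0.5 0 0 0 0 5;0 0 0 0 0 0 5';python3 - <<'E'
from h import *
rep(-62.7,-.5,0,0)
E
```

```text
t: 16.1
eef_pos: [0.5968, 0.0841, 0.0187]
tool_rot: [-0.478, -0.519, -0.481, 0.52]
contact_force: [6.1, -2.7, 9.4]
gripper_width: 0.296
t 16.1 GO [-62.92   0.06  -0.2 ] NG [79.08  0.34 -0.6 ] tilt -0.1627813904294478 F along/lat/up 6.34501644847685 -2.1983325264535387 9.430969941108039 w 0.29568686716690096
move [0.08 0.25 0.23] [ 0.02 -0.02  0.03]
t: 16.4
eef_pos: [0.5969, 0.0841, 0.0185]
tool_rot: [-0.478, -0.519, -0.481, 0.52]
contact_force: [-1.4, -4.1, 25.1]
gripper_width: 0.297
t 16.4 GO [-62.86   0.06  -0.27] NG [79.13  0.35 -0.89] tilt -0.25218258342049976 F along/lat/up -1.011928724482763 -4.236876156677908 25.068191173521964 w 0.29702314611074376
move [-0.11  0.21  0.22] [ 0.02 -0.01  0.04]
```

```bash
python3 -m jog '-0.6 0 0 0 0 0 5;0 0 0 0 0 0 5;0 0 0 0 0 0 45;0 0 0 0 0 0 45;0 0 0 0 0 0 45';python3 - <<'E'
from h import *
rep()
E
python3 -m jog '0 0 0 0 0 0 45;0 0 0 0 0 0 45';python3 - <<'E'
from h import *
rep()
grab('wrist','w10')
crop('w10',120,60,520,440,1.6,'w10a')
E
```

```text
t: 16.9
eef_pos: [0.592, 0.0843, 0.0143]
tool_rot: [-0.476, -0.516, -0.483, 0.523]
contact_force: [-0.1, 0.8, -0.2]
gripper_width: 0.526
t 16.9 GO [-67.65  -0.2   -3.72] NG [74.34  0.28 -5.65] tilt -0.7799081264922476 F along/lat/up -0.11283694593327029 0.7509216554793794 -0.22467464365190526 w 0.5259320505050474
t: 17.1
eef_pos: [0.5923, 0.0842, 0.0142]
tool_rot: [-0.476, -0.516, -0.483, 0.522]
contact_force: [-0.5, -0.9, 0.1]
gripper_width: 0.526
t 17.1 GO [-67.35  -0.28  -3.89] NG [74.64  0.17 -5.77] tilt -0.7598746764698155 F along/lat/up -0.45266735827333654 -0.9102234711147974 0.09063518967800988 w 0.5264408516689483
```

View pics/w10.png

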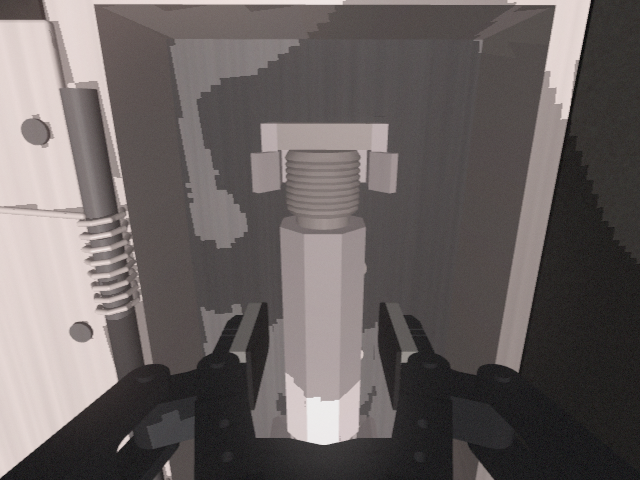

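Gauge sits at saddle centre, NO-GO end (≈(323,155)) just behind the stop edge; pads are clear on both sides. Checking heights, then retracting.

```bash
python3 - <<'E'
from h import *
np.set_printoptions(precision=2,suppress=True)
L=load('w10'); f=lambda v:np.array([(v-CTR)@PX,(v-CTR)@PY,(v-CTR)@PZ])*1000
for v in (160,180,205,240,280,320,360,400,425): print(v,f(pt(L,323,v,2)))
print('stop top',f(pt(L,323,137)))
E
python3 -m jog '-15 0 0 0 0 0 45;-25 0 0 0 0 0 45;-35 0 0 0 0 0 45;-40 0 0 0 0 0 45;-40 0 0 0 0 0 45'; python3 -m jog '-30 0 0 0 0 0 60;-25 0 0 0 0 0 60;0 0 0 0 0 0 60';python3 - <<'E'
from h import *
rep()
grab('wrist','w11'); grab('side','s11'); grab('scene','c11')
crop('w11',200,60,440,340,2.1,'w11a'); crop('s11',190,200,340,320,5,'s11a'); crop('c11',330,170,470,290,5.5,'c11a')
E
```

```text
160 [76.96 -0.69 11.58]
180 [71.08 -0.7  11.39]
205 [63.46 -0.72 11.35]
240 [53.15 -0.73 14.12]
280 [39.57 -0.76 13.62]
320 [25.19 -0.78 13.71]
360 [ 9.74 -0.81 13.84]
400 [-7.18 -0.84 13.68]
425 [-18.2   -0.85  13.9 ]
stop top [82.82 -0.68 -0.18]
t: 17.65
eef_pos: [0.5944, 0.084, 0.172]
tool_rot: [-0.477, -0.516, -0.483, 0.522]
contact_force: [0.7, -0.1, 0.5]
gripper_width: 0.527
t: 17.95
eef_pos: [0.5975, 0.0846, 0.2299]
tool_rot: [-0.478, -0.519, -0.482, 0.52]
contact_force: [0.7, 0.5, -1.1]
gripper_width: 0.704
t 17.95 GO [-62.24   0.58 211.15] NG [ 79.76   1.   210.51] tilt -0.254734125848985 F along/lat/up 0.6468167445215273 0.5978390172060885 -1.0659391103074423 w 0.7044166566433168
```

View pics/w11.png

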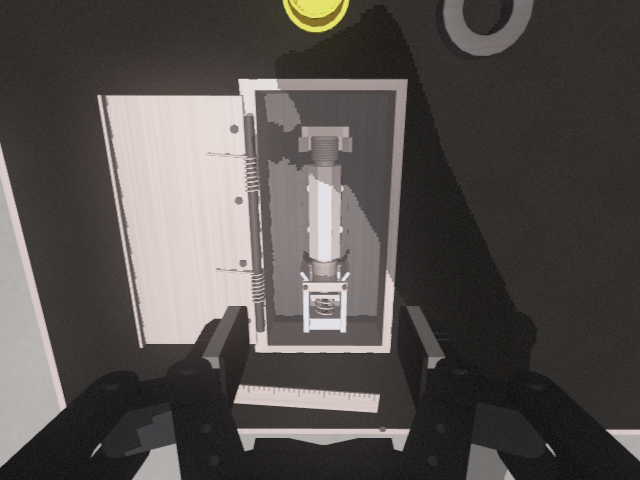

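View pics/c11a.png

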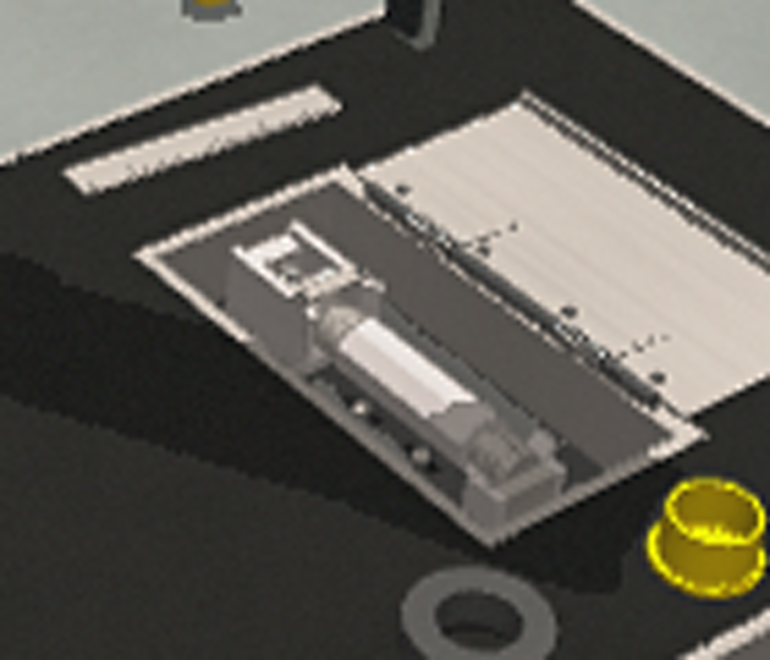

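View pics/s11a.png

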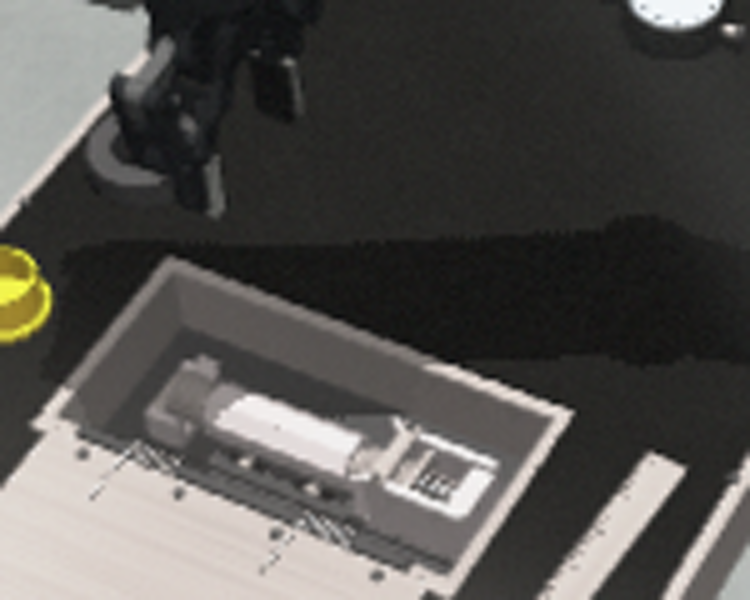

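Gauge stowed: handle top is level at +13.7 to 14.1 mm (14 expected), the GO end is under the strap, the NO-GO end is behind the stop, and the bystanders look unmoved in these crops. Handing in.

```bash
python3 - <<'E'
from h import *
rep()
print(bot.hand_in())
E
```

```text
t 18.1 GO [-64.83  -0.53 206.3 ] NG [ 77.16  -0.11 204.48] tilt -0.7357883616992725 F along/lat/up -0.22091710472527407 0.03478762279146308 -0.032377846949615485 w 0.6994799997617259
the job is handed in; nothing more can be done
None
```

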